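# Hang the banded bells to dry and set up the next blank

## Task

The bell on the banding machine is finished: swing the brush fully up by its red lift knob, and hang that bell and every other finished (black-banded) bell from the brown paper sheet on the drying rail, holding them by their blue grips: hook each on at the open end of the rail (green band) and slide it along under the guard bar to a red mark, one bell to a mark. With the brush still up, set the plain unpainted bell upright in the emptied cup of the wheel, and only then swing the brush fully down again. Leave the pots, jars and other things on the table where they are.

Things in the scene. Friction and masses are not known exactly. Their poses are not given: they have to be found in the camera images.
- bell_wheel: Finished ornament, in the wheel cup at first: pink bell, black bands, on a rigid wire hanger, one piece, 162 mm tall, 0.09 kg. Origin: centre of its flat foot (64 mm across), z up. Bell 53 mm tall, cap to 60; blue square grip 14 x 14 mm, z = 128 to 162 mm, sides along x, y, on a thin neck. The hook between is described under bell_a.
- bell_a: Finished ornament like bell_wheel (all five are the same shape), on the brown paper (1 mm thick) or absent (None). Hook of 6 mm wire in its xz plane: stem at x = -12 mm, crown underside z = 104 (top 110), lip at x = +12 ends at z = 85, 18 mm clear width inside. The mouth, z = 60 to 85 mm, opens to +x.
- bell_b: Finished ornament like bell_a, on the paper or absent (None).
- bell_c: Finished ornament like bell_a, on the paper or absent (None).
- blank: Unpainted ornament: silvery white bell without bands, same shape and size as bell_wheel, standing on the brown paper sheet among the finished ones.
- rack: Drying rack, fixed, beyond the ornaments. Origin on the table under the rail; -x faces the robot. Rail: steel bar 10 mm thick along y, y = -200 to +270 mm, top at z = 180, between wooden end frames 188 mm tall. Open loading end: y = -195 to -65 mm (green band at -130); the rest is under the guard bar (see mark_1). Hook on with the lip (ornament +x) pointing to rack +x.
- machine: Banding machine, fixed: green base 140 x 270 x 36 mm, y = -210 to +60. Origin on the table under the wheel's centre, z up. Wheel 100 mm across with a centring cup 74 mm wide inside, floor at z = 45 mm, rim 5 mm higher. Brush head (two grey cheeks, to z = 90 mm) at y = -135 mm; when down, its brush points level at the bell on the wheel.
- brush_lift (a joint): Angle of the brush arm, rad: 0 = fully down, brush at the ornament; 0.9 = fully up, at its stop. Hinge along the machine's x through its point y = -135, z = 75 mm. Raising moves the knob towards machine -y (away from the wheel); the brush (tip 110 mm from the hinge) swings up clear of the bell. Stiff: stays where left, about 1.2 N at the knob.
- lift_knob (a point): Centre of the red ball knob, 18 mm across, on the upright lever of the brush arm, 60 mm from the hinge; the lever leans 0.45 rad from vertical towards the wheel (+y) at joint 0, and 0.45 rad away from it at 0.9.
- wheel_seat (a point): Centre of the wheel cup's floor, where a bell's origin sits.
- mark_1 (a point): Top of the rail at a red band 8 mm wide, rack y = -15 mm. Guard bar: aluminium, on the rail's far side (rack x = 7 to 20 mm, z = 187 to 196), from y = -60 to +268 mm; brackets at y = -52 and +255 rise to z = 200 and run down behind at x = 64 mm. Under it hooks slide along but cannot be put on or lifted off.
- mark_2 (a point): Like mark_1, at rack y = +60 mm. A red band is also on the guard bar beside each mark.
- mark_3 (a point): Like mark_1, at rack y = +135 mm.
- mark_4 (a point): Like mark_1, at rack y = +210 mm, farthest from the loading end.
- bell_wheel_hook (a point): Underside of the hook's crown of bell_wheel, 104 mm above its origin: rests on the rail's top when hung.
- bell_a_hook (a point): Underside of the hook's crown of bell_a, 104 mm above its origin: rests on the rail's top when hung.
- bell_b_hook (a point): Underside of the hook's crown of bell_b, 104 mm above its origin: rests on the rail's top when hung.
- bell_c_hook (a point): Underside of the hook's crown of bell_c, 104 mm above its origin: rests on the rail's top when hung.
- pot_black: Bystander: white paint pot with black paint, 48 mm across, 42 mm tall, standing loose on the table; origin at the centre of its underside.
- pot_pink: Bystander: white paint pot with pink paint, 44 mm across, 38 mm tall, standing loose on the table; origin at the centre of its underside.
- pot_gold: Bystander: white paint pot with gold paint, 52 mm across, 40 mm tall, standing loose on the table; origin at the centre of its underside.
- bottle_green: Bystander: green paint bottle, 44 mm across, 100 mm tall, standing loose on the table; origin at the centre of its underside.
- brush_jar: Bystander: red jar of brushes, 66 mm across, jar 85 mm tall, brushes to 210 mm, standing loose on the table; origin at the centre of its underside.
- tube_gold: Bystander: gold ball in a cardboard tube, 72 mm across, 102 mm tall, standing loose on the table; origin at the centre of its underside.
There are look-alikes about, which are no part of the job. What is shaped like the bell_b but turquoise is not meant.

How it is judged:
On the way, in this order (a step that is already met when the one before it is completed fails the run):
1. the brush is swung fully up while the finished bell still stands in the wheel cup (value of joint brush_lift above 0.75 rad and distance between bell_wheel and wheel_seat below 0.012 m and angle between bell_wheel's own z axis and vertical below 0.12 rad), for 0.2 s.
2. the blank bell stands in the wheel cup with the brush still up (value of joint brush_lift above 0.7 rad and distance between blank and wheel_seat below 0.009 m and angle between blank's own z axis and vertical below 0.12 rad), for 0.2 s.
At the end, for the whole second after the job is handed in: Each finished bell hangs at rest, its hook's underside within 16 mm of a red mark on the rail's top, leaning under 0.3 rad; the blank stands upright (0.12 rad) and at rest in the wheel cup, within 9 mm of its centre; the brush arm is down (under 0.1 rad) (value of joint brush_lift below 0.1 rad and distance between blank and wheel_seat below 0.009 m and angle between blank's own z axis and vertical below 0.12 rad and linear speed of blank below 0.03 m/s and (distance between bell_wheel_hook and mark_1 below 0.016 m or distance between bell_wheel_hook and mark_2 below 0.016 m or distance between bell_wheel_hook and mark_3 below 0.016 m or distance between bell_wheel_hook and mark_4 below 0.016 m) and angle between each of bell_wheel, bell_a, bell_b, bell_c's own z axis and vertical below 0.3 rad and linear speed of each of bell_wheel, bell_a, bell_b, bell_c below 0.05 m/s and (distance between bell_a_hook and mark_1 below 0.016 m or distance between bell_a_hook and mark_2 below 0.016 m or distance between bell_a_hook and mark_3 below 0.016 m or distance between bell_a_hook and mark_4 below 0.016 m) and (distance between bell_b_hook and mark_1 below 0.016 m or distance between bell_b_hook and mark_2 below 0.016 m or distance between bell_b_hook and mark_3 below 0.016 m or distance between bell_b_hook and mark_4 below 0.016 m) and (distance between bell_c_hook and mark_1 below 0.016 m or distance between bell_c_hook and mark_2 below 0.016 m or distance between bell_c_hook and mark_3 below 0.016 m or distance between bell_c_hook and mark_4 below 0.016 m)); the robot touches nothing.
It fails at once if a bystander (pot, bottle, jar or ball in a tube) is moved more than 30 mm or knocked over (distance of any of pot_black, pot_pink, pot_gold, bottle_green, brush_jar, tube_gold from where it was at the start of the episode above 0.03 m or angle between any of pot_black, pot_pink, pot_gold, bottle_green, brush_jar, tube_gold's own z axis and vertical above 0.5 rad).
It fails at once if a hook is forced onto or off the rail past the guard bar instead of being slid under it ((y of bell_wheel_hook in the frame of rack between -0.045 and 0.26 m and x of bell_wheel_hook in the frame of rack between -0.006 and 0.012 m and z of bell_wheel_hook in the frame of rack between 0.19 and 0.215 m) or (y of bell_a_hook in the frame of rack between -0.045 and 0.26 m and x of bell_a_hook in the frame of rack between -0.006 and 0.012 m and z of bell_a_hook in the frame of rack between 0.19 and 0.215 m) or (y of bell_b_hook in the frame of rack between -0.045 and 0.26 m and x of bell_b_hook in the frame of rack between -0.006 and 0.012 m and z of bell_b_hook in the frame of rack between 0.19 and 0.215 m) or (y of bell_c_hook in the frame of rack between -0.045 and 0.26 m and x of bell_c_hook in the frame of rack between -0.006 and 0.012 m and z of bell_c_hook in the frame of rack between 0.19 and 0.215 m)).
Of bell_a, bell_b, bell_c only 2 to 3 are there at a start; the rules pass over those that are not, and their reading is None.
At some moment in a run one of bell_a, bell_b, bell_c, blank may be knocked a few centimetres aside while the robot is not near it.
It also fails if it takes over 210 s, if anything falls off the work surface, if the arm or the gripper's body presses on something with over 40 N, if the wrist force passes 120 N, or if a joint passes its speed limit or range.

## Robot

A 6-joint arm with a two-finger parallel gripper is mounted at the origin on the work surface. World frame = base frame: x ahead of the robot, y to its left, z up, the work surface at z = 0. Lengths are in m, angles in rad, forces in N, time in s.
With the tool pointing down it reaches from about 0.35 to 0.8 m from the base axis. Payload 7.3 kg.
Tool frame: the origin (TCP) lies at the very end of the fingers, on their centre line; the grasp point (between the pads) lies manip.grasp_offset behind it (manip.grasp_offset is the distance from the TCP to the grasp point, in m); z points along the fingers, y is the line along which they close (so a half turn about z gives the same grasp; the last joint's range is limited). The gripper opens to 85 mm and grips with 20 to 120 N. Pads are 22 mm wide; open, the fingers measure 114 mm over their backs; the gripper's body (76 mm by 85 mm) begins 54 mm behind the grasp point. The pads swing forward as they close: fully open they stand 13 mm farther back than shut.
Start: joints at [0.969, 0.342, 1.524, -0, 1.275, -0.146], TCP at [0.231, 0.471, 0.21] pointing down, gripper open.
Joint ranges: [-2.53, 2.53], [-0.77, 2.02], [0.04, 2.7], [-1, 4.14], [0.28, 2.66], [-3.11, 3.11]. Speed limits (rad/s): [2.57, 2.57, 3.14, 3.14, 3.14, 3.14].

## Interface

Orientations are given as a rotation vector (axis times angle).
In Python, from cell import manip gives the robot as it stands.
- The arm moves only by the tool arm_command, never from a script. Its argument "rows" is a list of rows, each a list of 5 numbers: the opening, from 0 (shut) to 1 (fully open), then the shift along the tool's x, y, z in units of 25 mm (1.0 is 25 mm), then the turn about the tool's z in units of 6 degrees (1.0 is 6 degrees). In form: [[grip, dx, dy, dz, spin], ...]. A call has exactly 10 rows; each row is the pose to reach, as a shift and turn from the pose commanded when the call began, along the tool's axes at that moment; what a row does not reach only later rows make up. A row lasts 1/8 s, in which the tool goes at most 62.5 mm and 10.7 degrees, less where a joint would pass 70% of its speed; a pose out of reach is approached as far as the arm can. A call with a gripper value outside its range is refused whole. The fingers move at their own pace and stop on an object; "squeeze" is the grip in N (left out, the last holds). Time passes only in rows, so rows that repeat a pose let the fingers close, or fill a call up. It gives the time, the measured TCP pose, the force, the opening and the grip force at its end, in the units of the state.
- manip.get_state(): the state, without advancing time (a new reading comes with each control period).
- manip.snapshot(name): name is "side" or "top"; returns the picture (400x640x3 uint8, blue, green, red); there is no depth.
- manip.camera_model(name): a dict with "fx", "fy", "cx", "cy" (pixels), "rvec" (rotation vector, rad) and "tvec" (3), from world to camera coordinates, as OpenCV has them. Camera axes: x right, y down, z forward; pixel columns grow to the right and rows downward; lengths in m; the calibration is good to about 2 mm. A picture is of the moment at which its call begins. camera_model takes no time and is no camera call.
- manip.close_job(): hands the job in; it is judged then, once.
Trained networks look in the newest picture that a camera, given by its name, has taken for a name from the list of things; names that differ only in an ending like _2 or _b are one class to them, and where a whole thing is asked for, a point or a joint stands for the part that bears it (a point fixed in the world has none). Each returns a list of dicts, best first, with "confidence" (0 to 1); they miss things now and then, are a little off and sometimes report something else, mostly with a low value. They report only what shows in the picture. A call takes as long as a camera call. They do not tell look-alikes from the thing itself.
- manip.recognise(thing, camera): "xyz" ([x, y, z] in m, in world coordinates, good to about 4 mm: the middle of the surface that is visible of it).
- manip.silhouettes(thing, camera): "pixels" (400x640 bool, what is visible of it).
The state is a dict: "t": time; "joints": joint angles; "qd": joint speeds; "joint_torque": joint torques, N m; "tool_pos": TCP position; "orientation": TCP orientation; "ft_force": force on the tool from outside, world axes, zero at the start; "ft_torque": the same for the moment, N m; "gripper_width": finger opening in m; "grip_force": force on a finger pad.
Only numpy, scipy, OpenCV 4.12 (cv2) and the standard library are available. Lean on these libraries where they do the work, as an engineer would, in place of code of your own. Each camera call takes 0.05 s, during which the arm holds its last target. There are 200 camera calls.

## Working session

There is one attempt and no reset: what is moved stays moved. The work goes in short steps, Python scripts to look and compute and a tool call to move; the robot and the scene stay as the last step left them, time stands still between calls to the robot, and variables do not carry over. Pictures are saved under pics/ and viewed, at most 14 in all, crops included, and the job is handed in when it is done.

Besides the shell and the picture viewer there is one more tool, called after ">>>" as name([rows], argument=value, ...), one row to a line, values as JSON. arm_command: Moves the arm, as the interface text tells. Its arguments: {"type":"object","properties":{"rows":{"type":"array"},"squeeze":{"type":"number"}},"required":["rows"]}

```bash
ls; mkdir -p pics; python3 - <<'E'
from cell import manip
import cv2
s=manip.get_state();print(s, manip.grasp_offset)
for c in("side","top"):
    im=manip.snapshot(c);cv2.imwrite(f"pics/{c}0.png",im)
    m=manip.camera_model(c);print(c,m)
for th in ["bell_a","blank","bell_wheel","machine","rack","lift_knob","mark_1","pot_black","pot_pink","pot_gold","bottle_green","brush_jar","tube_gold"]:
    for c in("side","top"):
        try: print(th,c,[([round(float(v),3) for v in d["xyz"]],round(d["confidence"],2)) for d in manip.recognise(th,c)])
        except Exception as e: print(th,c,e)
E
```

```text
pics
{'t': 0.0, 'joints': array([ 9.68985736e-01,  3.42718495e-01,  1.52502675e+00,  2.10813918e-05,
        1.27539652e+00, -1.45986254e-01]), 'qd': array([-0.00131838,  0.00039475, -0.00102241,  0.00028115,  0.00075052,
       -0.00154037]), 'joint_torque': array([-2.34696367e-03, -4.33675182e+01, -2.46012336e+01, -3.31025940e-04,
        7.84596690e-03,  2.31568897e-07]), 'tool_pos': array([0.23082415, 0.47104918, 0.20922478]), 'orientation': array([-7.09701714e-01, -3.05977942e+00,  2.25323307e-03]), 'ft_force': array([-0.52583434,  0.48049561,  0.13733605]), 'ft_torque': array([-0.04327095, -0.05351271, -0.0166686 ]), 'grip_force': 0.0, 'gripper_width': 0.08514654859745112} 0.0187
side {'fx': 515.0155883826761, 'fy': 515.0155883826761, 'cx': 322.3557641822653, 'cy': 205.19395864914827, 'rvec': array([ 2.16910114, -0.21313372,  0.11732092]), 'tvec': array([-0.50162698,  0.17553711,  1.45840053])}
top {'fx': 417.92671785728163, 'fy': 417.92671785728163, 'cx': 317.96486149505085, 'cy': 199.49038677686906, 'rvec': array([ 2.12196034, -2.14038836,  0.13969445]), 'tvec': array([0.0395
[... 1229 characters left out ...]
nk top [([0.529, -0.035, 0.039], 0.7), ([0.52, -0.312, 0.086], 0.37)]
pot_gold side [([0.497, 0.453, 0.032], 0.58)]
pot_gold top [([0.497, 0.468, 0.038], 0.84), ([0.447, 0.166, 0.041], 0.33)]
bottle_green side [([0.374, -0.447, 0.054], 0.64), ([0.446, 0.161, 0.042], 0.53)]
bottle_green top [([0.376, -0.422, 0.069], 0.61)]
brush_jar side [([0.707, -0.271, 0.069], 0.64)]
brush_jar top [([0.712, -0.25, 0.075], 0.82), ([0.376, -0.423, 0.067], 0.2)]
tube_gold side [([0.507, -0.454, 0.036], 0.67), ([0.535, -0.049, 0.032], 0.5)]
tube_gold top [([0.517, -0.311, 0.082], 0.74), ([0.609, 0.467, 0.079], 0.69), ([0.711, -0.256, 0.072], 0.69), ([0.506, -0.403, 0.037], 0.33), ([0.455, -0.057, 0.04], 0.27)]
```

View pics/side0.png

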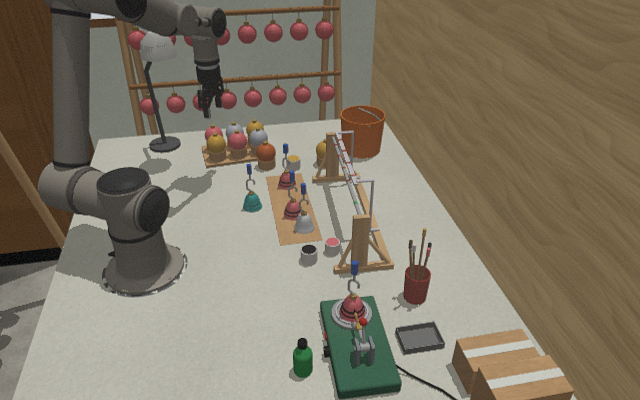

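View pics/top0.png

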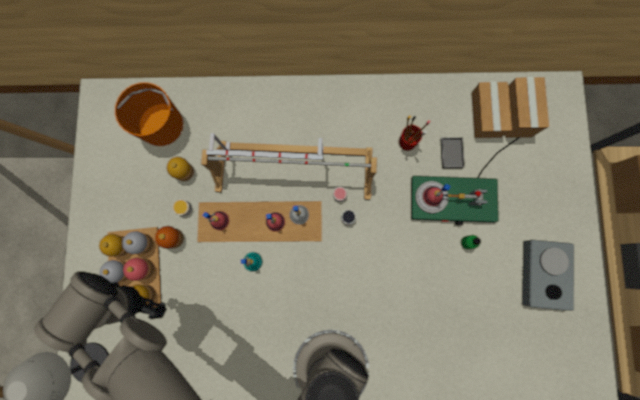

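The side view shows two black-banded red/pink bells on the paper at about (288,180) and (293,207), and the silvery blank at (303,222). The turquoise look-alike (252,200) stands off the paper. The wheel bell is at (352,305) with the knob at (363,321), and the rail is on the right of the paper. The top view shows the same: bells (218,219) and (275,220), blank (298,213), turquoise (253,261), wheel bell (433,196). I'll check with an enlarged crop.

```bash
python3 - <<'E'
import cv2,numpy as np
s=cv2.imread("pics/side0.png");t=cv2.imread("pics/top0.png")
def c(im,x,y,w,h,W,H):return cv2.resize(im[y:y+h,x:x+w],(W,H),interpolation=cv2.INTER_CUBIC)
a=np.hstack([c(t,195,195,128,50,800,312)])
b=np.hstack([c(s,262,138,60,100,170,284),c(s,315,255,85,110,220,284),c(t,405,170,105,60,410,284)])
cv2.imwrite("pics/crop1.png",np.vstack([a,b]))
E
```

```text
(no output)
```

View pics/crop1.png

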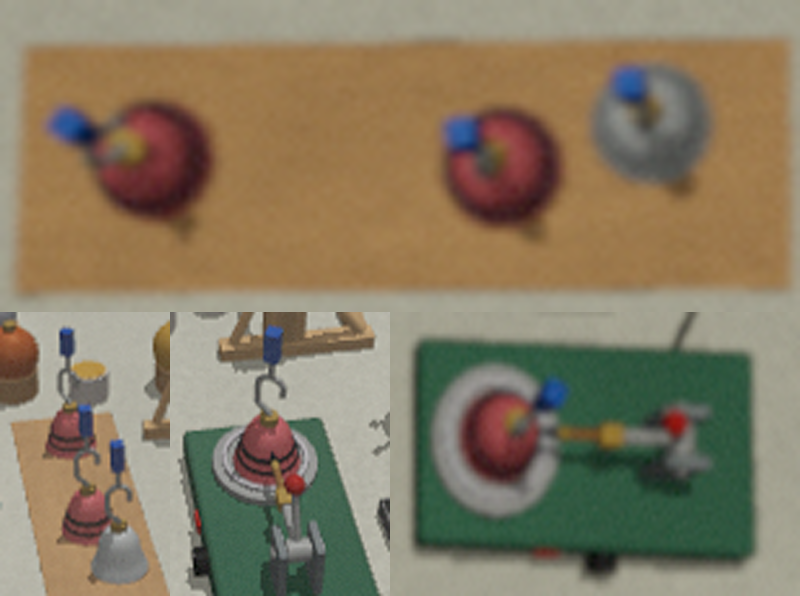

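The crop confirms it: two banded bells and the plain grey-white blank on the paper, and a banded bell in the wheel cup. Next I'll measure the grips and the rack bands and look at the rack enlarged.

```bash
cat > h.py <<'E'
import cv2,numpy as np
from cell import manip
CM={c:manip.camera_model(c) for c in("side","top")}
K={c:np.array([[m["fx"],0,m["cx"]],[0,m["fy"],m["cy"]],[0,0,1.]]) for c,m in CM.items()}
def proj(P,c): return cv2.projectPoints(np.float64(P).reshape(-1,1,3),CM[c]["rvec"],CM[c]["tvec"],K[c],None)[0][:,0]
def PM(c): return K[c]@np.hstack([cv2.Rodrigues(CM[c]["rvec"])[0],np.reshape(CM[c]["tvec"],(3,1))])
def tri(ps,pt):
    X=cv2.triangulatePoints(PM("side"),PM("top"),np.float64(ps).reshape(2,1),np.float64(pt).reshape(2,1));X=(X[:3]/X[3]).ravel()
    e=max(np.linalg.norm(proj(X,"side")-ps),np.linalg.norm(proj(X,"top")-pt));return X,e
def blobs(im,col,mn=3):
    h=cv2.cvtColor(im,cv2.COLOR_BGR2HSV).astype(int);H,S,V=h[...,0],h[...,1],h[...,2]
    m={"blue":(H>100)&(H<130)&(S>140)&(V>50),"red":((H<6)|(H>174))&(S>150)&(V>90),"green":(H>45)&(H<80)&(S>100)&(V>60)}[col]
    n,l,st,ce=cv2.connectedComponentsWithStats(m.astype(np.uint8),connectivity=8)
    return [(ce[i],st[i][4],st[i][:4]) for i in range(1,n) if st[i][4]>=mn]
def pairs(si,ti,col,zr,emax=3,mn=3):
    out=[]
    for a in blobs(si,col,mn):
        for b in blobs(ti,col,mn):
            X,e=tri(a[0],b[0])
            if e<emax and zr[0]<X[2]<zr[1]: out.append((X,e,a[0],b[0],a[1],b[1]))
    return out
E
python3 - <<'E'
from h import *
s=cv2.imread("pics/side0.png");t=cv2.imread("pics/top0.png")
np.set_printoptions(precision=4,suppress=True)
for col,zr in(("blue",(.1,.25)),("red",(.1,.25)),("green",(.1,.25))):
    for p in pairs(s,t,col,zr,2.5): print(col,p[0].round(4),round(p[1],2),p[2].round(1),p[3].round(1),p[4],p[5])
def c(im,x,y,w,h,W,H):return cv2.resize(im[y:y+h,x:x+w],(W,H),interpolation=cv2.INTER_CUBIC)
a=c(t,198,128,186,72,800,310)
b=np.hstack([c(s,305,125,95,70,394,290),c(s,325,175,95,100,276,290),c(s,205,125,70,90,130,290)])
cv2.imwrite("pics/crop2.png",np.vstack([a,b]))
E
```

```text
blue [0.453  0.3507 0.1617] 0.05 [284.7 144.6] [206.1 214.9] 7 15
blue [0.3219 0.2407 0.1615] 0.33 [247.9 164.7] [243.8 261. ] 7 16
blue [0.4479 0.172  0.163 ] 0.25 [291.3 171.4] [268.7 216.4] 7 14
blue [0.4704 0.0967 0.1604] 0.31 [302.7 184.3] [295.4 208.4] 9 13
blue [ 0.5202 -0.3197  0.2035] 0.39 [354.4 262.6] [446.3 186.8] 19 32
red [ 0.6756 -0.2584  0.1065] 0.88 [407. 268.] [414.1 142.9] 3 14
red [ 0.5141 -0.4297  0.1307] 0.44 [362.9 321. ] [477.6 193.1] 38 16
green [ 0.5917 -0.0486  0.179 ] 0.16 [354.8 202. ] [346.2 164.4] 5 5
```

View pics/crop2.png

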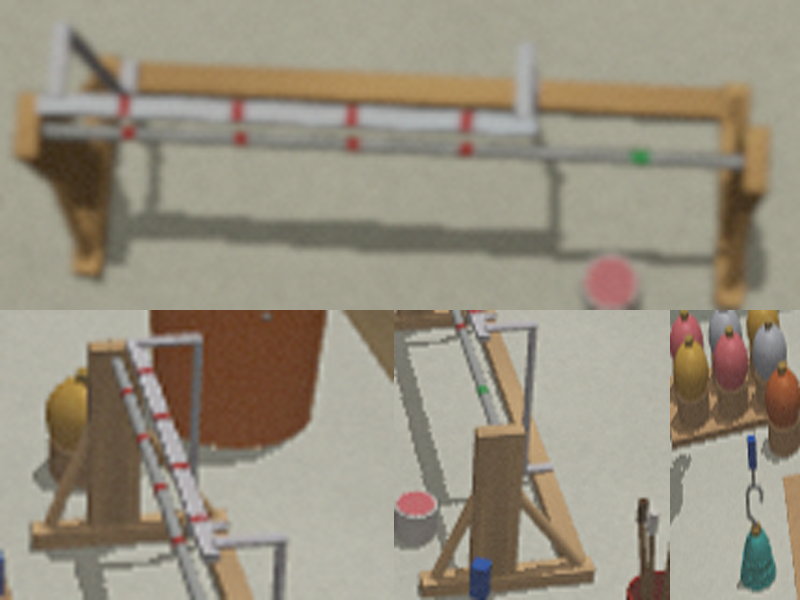

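The crop shows the rail's red bands (mark 4 left to mark 1 right, at top-image x≈228, 254, 280, 306), the green band at (346,164), and the guard bar beyond them. Next I'll fit the rack pose from the bands and the bell poses by matching a model to the silhouettes.

```bash
cat >> h.py <<'E'
from scipy.optimize import least_squares,minimize
_a=np.linspace(0,2*np.pi,24,endpoint=False)
def model(x,y,z,yaw):
    R=np.array([[np.cos(yaw),-np.sin(yaw),0],[np.sin(yaw),np.cos(yaw),0],[0,0,1]]);T=lambda P:np.float64(P)@R.T+[x,y,z]
    prof=[(0,.032),(.008,.031),(.025,.025),(.045,.016),(.053,.008),(.060,.006)]
    rings=[T(np.c_[r*np.cos(_a),r*np.sin(_a),np.full(24,h)]) for h,r in prof]
    th=np.linspace(np.pi,0,9)
    hook=[(0,0,.06),(-.012,0,.068),(-.012,0,.095)]+[(.012*np.cos(q),0,.095+.012*np.sin(q)) for q in th]+[(.012,0,.085)]
    g=[(sx*.007,sy*.007,h) for sx in(-1,1) for sy in(-1,1) for h in(.128,.162)]
    return rings,T(hook),T([(0,0,.108),(0,0,.128)]),T(g)
U=6
def render(p,c,roi,z,parts="bhng"):
    x0,y0,w,h=roi;m=np.zeros((h*U,w*U),np.uint8);rings,hook,neck,g=model(p[0],p[1],z,p[2])
    f=lambda P:np.int32(np.round((proj(P,c)-[x0,y0]+.5)*U))
    if "b" in parts:
        for a,b in zip(rings[:-1],rings[1:]): cv2.fillConvexPoly(m,cv2.convexHull(f(np.r_[a,b])),255)
    d=K[c][0,0]/np.linalg.norm(cv2.Rodrigues(CM[c]["rvec"])[0].T@CM[c]["tvec"]+np.mean(hook,0))
    if "h" in parts: cv2.polylines(m,[f(hook)],False,255,max(1,int(round(.006*d*U))))
    if "n" in parts: cv2.polylines(m,[f(neck)],False,255,max(1,int(round(.005*d*U))))
    if "g" in parts: cv2.fillConvexPoly(m,cv2.convexHull(f(g)),255)
    return cv2.resize(m,(w,h),interpolation=cv2.INTER_AREA)/255.
def roi_of(x,y,z,c):
    P=proj([(x+a,y+b,z+h) for a in(-.045,.045) for b in(-.045,.045) for h in(0,.175)],c);lo=np.floor(P.min(0)).astype(int);hi=np.ceil(P.max(0)).astype(int)
    return (*np.maximum(lo,0),*(hi-np.maximum(lo,0)))
def fit(x,y,z,masks,yaws=None):
    rois={c:roi_of(x,y,z,c) for c in masks};sub={c:masks[c][r[1]:r[1]+r[3],r[0]:r[0]+r[2]].astype(float) for c,r in rois.items()}
    def cost(p):
        t=0
        for c in masks:
            r=render(p,c,rois[c],z);t+=np.abs(r-sub[c]).sum()/np.sqrt(sub[c].sum())
        return t
    res=[]
    for yw in (np.arange(-np.pi,np.pi,np.pi/12) if yaws is None else yaws):
        res.append((cost((x,y,yw)),yw))
    res.sort();out=[]
    for c0,yw in res[:5]:
        o=minimize(cost,(x,y,yw),method="Nelder-Mead",options=dict(initial_simplex=[(x,y,yw),(x+.004,y,yw),(x,y+.004,yw),(x,y,yw+.15)],maxfev=150,xatol=2e-4,fatol=1e-3))
        out.append((o.fun,*o.x))
    out.sort();return out
E
python3 - <<'E'
from h import *
np.set_printoptions(precision=4,suppress=True)
s=manip.snapshot("side");t=manip.snapshot("top")
# rack
ys=[.21,.135,.06,-.015,-.13]
tp=[(128,133),(240,138),(352,144),(466,149),(640,156)];tp=np.array([(198+a*186/800-.4,128+b*72/310-.4) for a,b in tp])
sp=np.array([(305+a*95/394-.4,125+(b-310)*70/290-.4) for a,b in[(128,392),(143,437),(160,487),(177,541)]]+[(354.8,202.)])
def refine(im,p,i):
    L=cv2.cvtColor(im,cv2.COLOR_BGR2LAB).astype(float)[...,1]-128;L=np.maximum((L if i<4 else -L)-6,0)
    x,y=np.round(p).astype(int);W=L[y-2:y+3,x-2:x+3];g=np.mgrid[-2:3,-2:3]
    return np.array([x+(W*g[1]).sum()/W.sum(),y+(W*g[0]).sum()/W.sum()])
tp2=np.array([refine(t,p,i) for i,p in enumerate(tp)]);sp2=np.array([refine(s,p,i) for i,p in enumerate(sp)])
print(np.c_[tp,tp2,sp,sp2].round(1))
for a,b in zip(sp2,tp2): print("tri",*tri(a,b))
def P(q): return np.array([[q[0]-np.sin(q[2])*y,q[1]+np.cos(q[2])*y,q[3]] for y in ys])
o=least_squares(lambda q:np.r_[(proj(P(q),"top")-tp2).ravel(),(proj(P(q),"side")-sp2).ravel()],(.6,.08,0,.18),loss="soft_l1");print("rack",o.x,np.abs(o.fun).max());
ms={}
for n in("bell_a","blank","bell_wheel"):
    ms[n]={c:manip.silhouettes(n,c) for c in("side","top")}
    for c in ms[n]: print(n,c,[(d["pixels"].sum(),np.argwhere(d["pixels"]).mean(0)[::-1].round(0),round(d["confidence"],2)) for d in ms[n][c]])
import pickle;pickle.dump(ms,open("ms.pkl","wb"))
for name,x,y,z in(("b1",.453,.35,.001),("b2",.448,.172,.001),("blank",.47,.097,.001),("wheel",.52,-.32,.045)):
    M={}
    for c in("side","top"):
        q=proj((x,y,z+.03),c)[0];best=None
        for n in ms:
            for d in ms[n][c]:
                e=np.linalg.norm(np.argwhere(d["pixels"]).mean(0)[::-1]-q)
                if e<12 and (best is None or e<best[0]): best=(e,d["pixels"])
        if best: M[c]=best[1]
    print(name,list(M)); 
    if M:
        for r in fit(x,y,z,M)[:4]: print("  ",np.array(r))
E
```

```text
[[227.4 158.5 227.4 158.4 335.5 144.4 335.2 144.2]
 [253.4 159.7 253.4 159.7 339.1 155.3 338.9 155.2]
 [279.4 161.  279.6 160.9 343.2 167.3 342.9 167.2]
 [305.9 162.2 305.9 162.1 347.3 180.4 347.5 180.1]
 [346.4 163.8 346.3 164.  354.8 202.  355.1 202. ]]
tri [0.6125 0.2901 0.179 ] 0.2381160514671
tri [0.6078 0.2154 0.179 ] 0.155259098577035
tri [0.6033 0.1406 0.1788] 0.15297687822194428
tri [0.5992 0.0656 0.1791] 0.004777760289695863
tri [ 0.5926 -0.0489  0.179 ] 0.08728173091998914
rack [ 0.6001  0.0807 -0.0589  0.179 ] 0.24680739770047921
bell_a side [(np.int64(433), array([251., 195.]), 0.73), (np.int64(244), array([285., 173.]), 0.72), (np.int64(379), array([292., 203.]), 0.62)]
bell_a top [(np.int64(369), array([217., 220.]), 0.67), (np.int64(295), array([252., 262.]), 0.58), (np.int64(317), array([275., 221.]), 0.54)]
blank side [(np.int64(355), array([304., 219.]), 0.75), (np.int64(315), array([362., 333.]), 0.36)]
blank top [(np.int64(270), array([298., 215.]), 0.66)]
bell_wheel side [(np.int64(733), array([352., 299.]), 0.92)]
bell_wheel top [(np.int64(401), array([433., 195.]), 0.69), (np.int64(3806), array([281., 158.]), 0.51)]
b1 ['side', 'top']
   [9.5877 0.4543 0.3565 1.3681]
   [9.5915 0.4545 0.3566 1.3298]
   [ 9.6865  0.4543  0.3565 -1.6982]
   [ 9.6868  0.4544  0.3568 -1.7   ]
b2 ['side', 'top']
   [5.6915 0.4494 0.1752 0.0641]
   [ 5.7358  0.4494  0.1754 -0.0612]
   [ 5.762   0.4494  0.1751 -0.1779]
   [5.8628 0.4488 0.1754 0.2175]
blank ['side', 'top']
   [7.5683 0.4721 0.1002 1.4047]
   [7.596  0.4721 0.1006 1.411 ]
   [ 7.6072  0.4721  0.1003 -1.7329]
   [ 7.6962  0.4721  0.1005 -1.7125]
wheel ['side', 'top']
   [ 6.6965  0.5205 -0.3188 -0.782 ]
   [ 6.8558  0.5207 -0.3185 -0.5892]
   [ 6.8706  0.5202 -0.3186  0.3354]
   [ 6.9034  0.5204 -0.3183  0.3881]
```

The rack fit is tight (max residual 0.25 px, rail z 0.179 measured against 0.180 given). The bell yaw is still ambiguous, so I'll fit it from raw intensities and check the overlay.

```bash
cat >> h.py <<'E'
def afit(x,y,z,ims,yaws=None,n=3,extra=0.0):
    rois={}
    for c in ims:
        P=proj([(x+a,y+b,z+h) for a in(-.025,.025) for b in(-.025,.025) for h in(.06,.17)],c);lo=np.floor(P.min(0)).astype(int);hi=np.ceil(P.max(0)).astype(int);rois[c]=(*lo,*(hi-lo))
    fixed={c:cv2.dilate(render((x,y,0),c,rois[c],z,"b"),np.ones((3,3)))<.05 for c in ims}
    def cost(p):
        tot=0
        for c,im in ims.items():
            r=rois[c];I=im[r[1]:r[1]+r[3],r[0]:r[0]+r[2]].reshape(-1,3).astype(float)
            ag=cv2.GaussianBlur(render(p,c,r,z,"g"),(0,0),.5).ravel();ah=cv2.GaussianBlur(render(p,c,r,z,"hn"),(0,0),.5).ravel()*(1-ag)
            yy,xx=np.mgrid[-1:1:r[3]*1j,-1:1:r[2]*1j];yy=yy.ravel();xx=xx.ravel();b=1-ag-ah
            A=np.c_[ag,ah,b,b*xx,b*yy,b*xx*xx,b*yy*yy,b*xx*yy];k=fixed[c].ravel()
            w=np.where(k,1,extra)
            res=I-A@np.linalg.lstsq(A[k],I[k],rcond=None)[0]
            tot+=(np.minimum((res**2).sum(1),6000)*k).sum()/k.sum()
        return tot
    g=[]
    for yw in (np.arange(-np.pi,np.pi,np.pi/12) if yaws is None else yaws):
        best=min((cost((x+a,y+b,yw)),x+a,y+b) for a in(-.003,0,.003) for b in(-.003,0,.003));g.append((*best,yw))
    g.sort();out=[]
    for _,a,b,yw in g[:6]:
        o=minimize(cost,(a,b,yw),method="Nelder-Mead",options=dict(initial_simplex=[(a,b,yw),(a+.002,b,yw),(a,b+.002,yw),(a,b,yw+.12)],maxfev=120,xatol=1e-4,fatol=.1));out.append((o.fun,*o.x))
    out.sort();ded=[]
    for o in out:
        if all(abs(np.angle(np.exp(1j*(o[3]-d[3]))))>.2 for d in ded): ded.append(o)
    return ded[:n]
def overlay(x,y,z,yaw,im,c,S=(200,290),sc=None):
    P=proj([(x+a,y+b,z+h) for a in(-.035,.035) for b in(-.035,.035) for h in(.05,.17)],c);ctr=(P.min(0)+P.max(0))/2
    k=7 if sc is None else sc;M=np.float64([[k,0,S[0]/2-k*ctr[0]],[0,k,S[1]/2-k*ctr[1]]])
    o=cv2.warpAffine(im,M,S,flags=cv2.INTER_CUBIC);raw=o.copy()
    if yaw is not None:
        _,hook,neck,g=model(x,y,z,yaw);f=lambda Q:np.int32((proj(Q,c)*k)+M[:,2])
        cv2.polylines(o,[f(hook)],False,(0,255,255),1);cv2.circle(o,tuple(map(int,f(hook)[-1])),3,(0,255,0),-1);cv2.polylines(o,[cv2.convexHull(f(g))],True,(255,255,0),1)
    return raw,o
E
python3 - <<'E'
from h import *
np.set_printoptions(precision=4,suppress=True)
ims={"side":cv2.imread("pics/side0.png"),"top":cv2.imread("pics/top0.png")}
rows=[[],[]]
for name,x,y,z in(("b1",.4535,.353,.001),("b2",.449,.174,.001),("blank",.472,.099,.001),("wheel",.5205,-.319,.045)):
    r=afit(x,y,z,ims); print(name); [print("  ",np.array(q)) for q in r]
    for i,c in enumerate(("side","top")):
        a,b=overlay(*r[0][1:3],z,r[0][3],ims[c],c,(100,290));rows[i]+=[a,b]
cv2.imwrite("pics/ov1.png",np.vstack([np.hstack(q) for q in rows]))
E
```

```text
b1
   [1068.8545    0.454     0.3526    2.7199]
   [1108.3636    0.454     0.3526   -0.4066]
   [1126.313     0.4536    0.3526   -0.6169]
b2
   [1558.3134    0.4492    0.1732   -0.1223]
   [1649.9672    0.4486    0.1722   -3.2612]
blank
   [1089.9493    0.4714    0.0958    0.0069]
   [1213.0969    0.4712    0.0952    3.1068]
wheel
   [3327.5586    0.5206   -0.3209   -0.63  ]
   [3404.171     0.5204   -0.321     0.0228]
   [3448.5143    0.5206   -0.321     2.4871]
```

View pics/ov1.png

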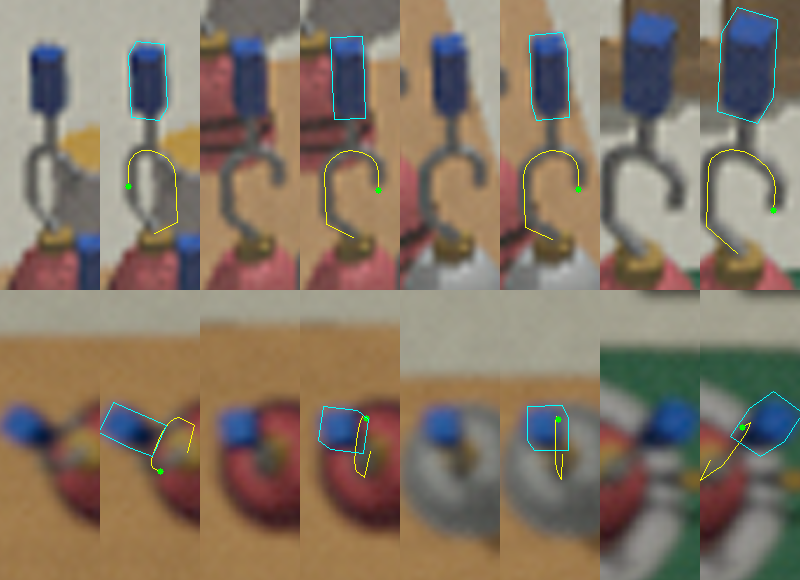

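The overlays fit b2, the blank and the wheel bell well, with the lip on the right in the side view (yaw about -0.12, 0.0, -0.63). Only b1's 180° sense is unclear, so I'll zoom in on it while doing the brush first.

```bash
python3 - <<'E'
from h import *
ims={"side":cv2.imread("pics/side0.png"),"top":cv2.imread("pics/top0.png")}
out=[]
for c in("side","top"):
    r=[overlay(.454,.3526,.001,None,ims[c],c,(260,300),16)[0]]
    for yw in(2.72,-.45): r.append(overlay(.454,.3526,.001,yw,ims[c],c,(260,300),16)[1])
    out.append(np.hstack(r))
cv2.imwrite("pics/b1.png",np.vstack(out))
E
```

```text
(no output)
```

View pics/b1.png

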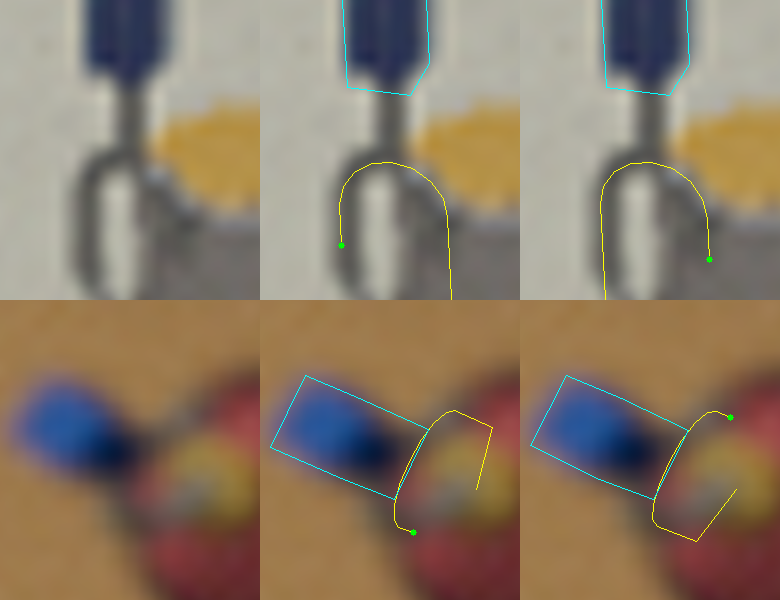

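b1's left wire runs down to the cap at (80,230) in the zoomed side view. The stem is therefore on the left and the lip on the right, which gives a yaw of about -0.45. Now I'll set up a move-planning helper and raise the brush.

```bash
cat > wp.py <<'E'
# usage: wp.py "x y z psi" ...  ("|" starts a new call, 'c x y z psi' first = assumed commanded start)
import sys,numpy as np,cv2
from cell import manip
a=sys.argv[1:]
s=manip.get_state();R=cv2.Rodrigues(s["orientation"])[0]
cur=np.r_[s["tool_pos"],np.arctan2(R[1,1],R[0,1])]
print("at",cur.round(4),"w",round(s["gripper_width"],4),"f",s["ft_force"].round(1),"t",round(s["t"],2),"j6",round(s["joints"][5],2))
if a and a[0][0]=="c": cur=np.float64(a[0][1:].split());a=a[1:]
last=cur
for w in a:
    if w=="|": cur=last;print("--call");continue
    t=np.float64(w.split());d=t-cur;p=cur[3]
    u=[-np.sin(p)*d[0]+np.cos(p)*d[1],np.cos(p)*d[0]+np.sin(p)*d[1],-d[2]]
    n=np.linalg.norm(t[:3]-last[:3])/.0625;m=abs(np.degrees(t[3]-last[3]))/10.7
    print([round(v/.025,2) for v in u]+[round(-np.degrees(d[3])/6,2)],"rows",round(max(n,m),1));last=t
E
python3 wp.py ".35 .3 .3 1.115" ".45 0 .3 .3" "|" ".511 -.43 .25 -.055" ".511 -.43 .16 -.055"  "|" "0.514 -.4297 .113 -.055"
```

```text
at [0.2311 0.4714 0.2099 1.115 ] w 0.085 f [-0.3 -0.2 -0.1] t 1.8 j6 -0.15
[np.float64(-7.29), np.float64(-4.06), np.float64(-3.6), np.float64(-0.0)] rows 3.6
[np.float64(-16.16), np.float64(-13.08), np.float64(-3.6), np.float64(7.78)] rows 5.1
--call
[np.float64(-17.15), np.float64(-2.75), np.float64(2.0), np.float64(3.39)] rows 7.0
[np.float64(-17.15), np.float64(-2.75), np.float64(5.6), np.float64(3.39)] rows 1.4
--call
[np.float64(0.02), np.float64(0.12), np.float64(1.88), np.float64(-0.0)] rows 0.8
```

>>> arm_command([
  [0.5, -7.29, -4.06, -3.6, 0],
  [0.5, -7.29, -4.06, -3.6, 0],
  [0.5, -7.29, -4.06, -3.6, 0],
  [0.5, -7.29, -4.06, -3.6, 0],
  [0.5, -16.16, -13.08, -3.6, 7.78],
  [0.5, -16.16, -13.08, -3.6, 7.78],
  [0.5, -16.16, -13.08, -3.6, 7.78],
  [0.5, -16.16, -13.08, -3.6, 7.78],
  [0.5, -16.16, -13.08, -3.6, 7.78],
  [0.5, -16.16, -13.08, -3.6, 7.78],
], squeeze=25)

```text
t: 3.05
tool_pos: [0.4506, -0.0036, 0.2996]
orientation: [1.872, 2.523, -0.001]
ft_force: [-0.6, 1.0, -0.9]
gripper_width: 0.0425
grip_force: 0.0
```

>>> arm_command([
  [0.5, -17.15, -2.75, 2.0, 3.39],
  [0.5, -17.15, -2.75, 2.0, 3.39],
  [0.5, -17.15, -2.75, 2.0, 3.39],
  [0.5, -17.15, -2.75, 2.0, 3.39],
  [0.5, -17.15, -2.75, 2.0, 3.39],
  [0.5, -17.15, -2.75, 2.0, 3.39],
  [0.5, -17.15, -2.75, 2.0, 3.39],
  [0.5, -17.15, -2.75, 2.0, 3.39],
  [0.5, -17.15, -2.75, 2.0, 3.39],
  [0.5, -17.15, -2.75, 2.0, 3.39],
])

```text
t: 4.3
tool_pos: [0.5118, -0.4282, 0.251]
orientation: [2.278, 2.161, 0.001]
ft_force: [0.0, 0.4, 0.9]
gripper_width: 0.0427
grip_force: 0.0
```

```bash
python3 wp.py  "0.514 -.4297 .160 -.055" "0.514 -.4297 .113 -.055" "|" ".5125 -.456 .119 -.055" ".511 -.481 .113 -.055" ".511 -.481 .2 -.055"
```

```text
at [ 0.5118 -0.4282  0.251  -0.0526] w 0.0427 f [0.  0.4 0.9] t 4.3 j6 -0.76
[np.float64(-0.06), np.float64(0.09), np.float64(3.64), np.float64(0.02)] rows 1.5
[np.float64(-0.06), np.float64(0.09), np.float64(5.52), np.float64(0.02)] rows 0.8
--call
[np.float64(-1.05), np.float64(-0.0), np.float64(-0.24), np.float64(-0.0)] rows 0.4
[np.float64(-2.06), np.float64(-0.01), np.float64(-0.0), np.float64(-0.0)] rows 0.4
[np.float64(-2.06), np.float64(-0.01), np.float64(-3.48), np.float64(-0.0)] rows 1.4
```

>>> arm_command([
  [0.5, -0.06, 0.09, 2, 0],
  [0.5, -0.06, 0.09, 3.6, 0],
  [0.5, -0.06, 0.09, 4.6, 0],
  [0.5, -0.06, 0.09, 5.5, 0],
  [0.5, -0.06, 0.09, 5.5, 0],
  [0.15, -0.06, 0.09, 5.5, 0],
  [0.1, -0.06, 0.09, 5.5, 0],
  [0.1, -0.06, 0.09, 5.5, 0],
  [0.1, -0.06, 0.09, 5.5, 0],
  [0.1, -0.06, 0.09, 5.5, 0],
], squeeze=20)

```text
t: 5.55
tool_pos: [0.5147, -0.4318, 0.1157]
orientation: [2.277, 2.157, 0.002]
ft_force: [0.7, 3.2, 8.9]
gripper_width: 0.0087
grip_force: 5.9
```

```bash
python3 - <<'E'
from h import *
s=manip.snapshot("side");t=manip.snapshot("top");st=manip.get_state();print(st["ft_force"],st["gripper_width"],st["tool_pos"])
for n,i in(("side",s),("top",t)): print(n,[(b[0].round(1),b[1]) for b in blobs(i,"red",2)])
c=lambda im,x,y,w,h,W,H:cv2.resize(im[y:y+h,x:x+w],(W,H),interpolation=cv2.INTER_CUBIC)
cv2.imwrite("pics/k.png",np.hstack([c(s,310,270,100,120,500,600),c(t,440,160,60,120,300,600)]))
E
```

```text
[1.59950704 2.71024481 8.62304029] 0.00848346982768664 [ 0.51472462 -0.43182203  0.11565695]
side [(array([347.5, 180. ]), np.int32(2)), (array([416., 265.]), np.int32(3)), (array([407.5, 267.8]), np.int32(4)), (array([406.8, 274.5]), np.int32(6)), (array([428.3, 278. ]), np.int32(3)), (array([422.5, 280.8]), np.int32(4)), (array([363.6, 321.8]), np.int32(19)), (array([325.4, 335.7]), np.int32(10))]
top [(array([404.1, 139. ]), np.int32(27)), (array([410. , 137.8]), np.int32(5)), (array([413.5, 143. ]), np.int32(25)), (array([437., 200.]), np.int32(3)), (array([219.5, 224.5]), np.int32(2)), (array([122.7, 301. ]), np.int32(3))]
```

View pics/k.png

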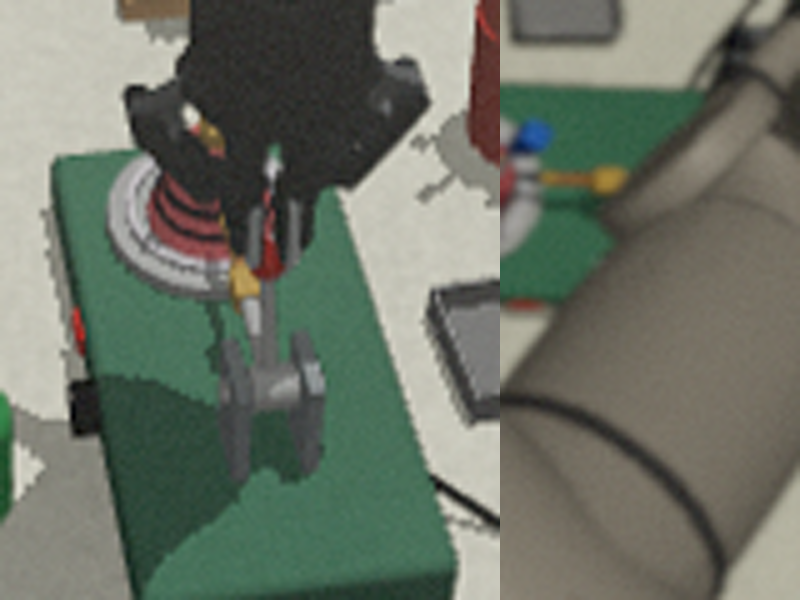

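```bash
python3 - <<'E'
from h import *
f=lambda p:((proj(p,"side")[0]-[310,270])*5).round(0)
print("tcp",f((.5147,-.4318,.1157)),"grasp",f((.5147,-.4318,.1344)),"ball",f((.5141,-.4297,.1307)),"ball top/bottom",f((.5141,-.4297,.1397)),f((.5141,-.4297,.1217)))
E
python3 wp.py
```

```text
tcp [263. 283.] grasp [266. 253.] ball [263. 256.] ball top/bottom [264. 241.] [262. 270.]
at [ 0.5147 -0.4318  0.1157 -0.0544] w 0.0085 f [1.6 2.7 8.6] t 5.65 j6 -0.76
```

>>> arm_command([
  [0.1, -0.35, 0, -0.15, 0],
  [0.1, -0.7, 0, -0.22, 0],
  [0.1, -1.05, 0, -0.24, 0],
  [0.1, -1.4, 0, -0.2, 0],
  [0.1, -1.75, 0, -0.1, 0],
  [0.1, -2.05, 0, 0, 0],
  [0.1, -2.15, 0, 0, 0],
  [0.1, -2.15, 0, 0, 0],
  [0.1, -2.15, 0, 0, 0],
  [0.1, -2.15, 0, 0, 0],
])

```text
t: 6.9
tool_pos: [0.5115, -0.4876, 0.1149]
orientation: [2.277, 2.154, -0.001]
ft_force: [2.6, -3.0, 6.0]
gripper_width: 0.0083
grip_force: 3.6
```

```bash
python3 - <<'E'
from h import *
s=manip.snapshot("side");t=manip.snapshot("top")
for n,i in(("side",s),("top",t)): print(n,[(b[0].round(1),b[1]) for b in blobs(i,"red",2) if 340<b[0][0]<500])
c=lambda im,x,y,w,h,W,H:cv2.resize(im[y:y+h,x:x+w],(W,H),interpolation=cv2.INTER_CUBIC)
cv2.imwrite("pics/k2.png",np.hstack([c(s,310,260,100,120,500,600),c(t,420,160,60,120,300,600)]))
print(proj((.511,-.481,.129),"side"))
E
python3 wp.py
```

```text
side [(array([416., 265.]), np.int32(3)), (array([406.9, 272.1]), np.int32(14)), (array([421.5, 266. ]), np.int32(2)), (array([427.5, 278.5]), np.int32(8)), (array([412.5, 279.8]), np.int32(4)), (array([416.5, 281. ]), np.int32(2)), (array([422.6, 280.8]), np.int32(5)), (array([369.3, 339.8]), np.int32(12))]
top [(array([403.6, 138.6]), np.int32(18)), (array([410. , 138.8]), np.int32(6)), (array([413.8, 143. ]), np.int32(22))]
[[367.39206417 339.98446271]]
at [ 0.5115 -0.4876  0.1149 -0.0552] w 0.0088 f [ 3.  -3.3  5.2] t 7.0 j6 -0.81
```

View pics/k2.png

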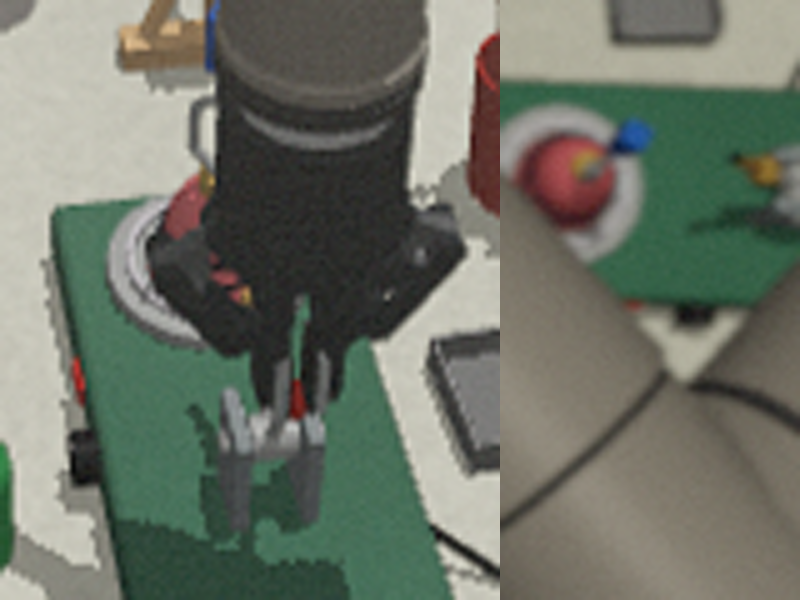

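The brush arm is up, and the knob is at (369,340) where predicted. Next I'll release it and move above the wheel bell.

>>> arm_command([
  [0.5, 0, 0, 0, 0],
  [0.5, 0, 0, 0, 0],
  [0.5, 0, 0, 0, 0],
  [0.5, 0, 0, -2, 0],
  [0.5, 0, 0, -4, 0],
  [0.5, 0, 0, -6, 0],
  [0.5, 0, 0, -6, 0],
  [0.5, 0, 0, -6, 0],
  [0.5, 0, 0, -6, 0],
  [0.5, 0, 0, -6, 0],
])

```text
t: 8.25
tool_pos: [0.51, -0.4849, 0.2608]
orientation: [-2.279, -2.158, -0.0]
ft_force: [0.2, 0.1, -0.7]
gripper_width: 0.043
grip_force: 0.0
```

```bash
python3 - <<'E'
from h import *
s=manip.snapshot("side");t=manip.snapshot("top")
for col in("red","blue"):
  for p in pairs(s,t,col,(.1,.25),2.5): print(col,p[0].round(4),round(p[1],2))
ims={"side":s,"top":t}
for q in afit(.5206,-.3209,.045,ims,[-.8,-.63,-.4,-.2,0]): print(np.round(q,4))
print([(b[0].round(1),b[1]) for b in blobs(s,"red",4)])
E
python3 wp.py ".5206 -.3209 .265 -.63" ".5206 -.3209 .215 -.63" ".5206 -.3209 .178 -.63" "|" ".5206 -.3209 .283 -.63" ".53 -.20 .283 -.059"
```

```text
red [ 0.6765 -0.2567  0.104 ] 1.11
red [ 0.5112 -0.4793  0.1297] 0.39
blue [0.3219 0.2407 0.1615] 0.33
blue [0.448  0.1722 0.1615] 0.22
blue [0.4705 0.0971 0.1601] 0.33
blue [ 0.5188 -0.3193  0.2038] 0.01
[ 4.1176609e+03  5.2150000e-01 -3.2390000e-01 -6.7650000e-01]
[ 4.1795928e+03  5.2150000e-01 -3.2340000e-01  1.2000000e-03]
[ 4.1874348e+03  5.2220000e-01 -3.2290000e-01 -2.4610000e-01]
[(array([407.2, 268.2]), np.int32(5)), (array([406.6, 274.6]), np.int32(8)), (array([325.5, 336.1]), np.int32(11)), (array([367.6, 339. ]), np.int32(44))]
at [ 0.5102 -0.4851  0.2615 -0.0547] w 0.043 f [ 0.7 -0.2  0. ] t 8.35 j6 -0.81
[np.float64(6.58), np.float64(0.06), np.float64(-0.14), np.float64(5.49)] rows 3.1
[np.float64(6.58), np.float64(0.06), np.float64(1.86), np.float64(5.49)] rows 0.8
[np.float64(6.58), np.float64(0.06), np.float64(3.34), np.float64(5.49)] rows 0.6
--call
[np.float64(0.0), np.float64(0.0), np.float64(-4.2), np.float64(-0.0)] rows 1.7
[np.float64(4.13), np.float64(-2.55), np.float64(-4.2), np.float64(-5.45)] rows 3.1
```

>>> arm_command([
  [0.5, 6.58, 0.06, -0.1, 5.5],
  [0.5, 6.58, 0.06, -0.1, 5.5],
  [0.5, 6.58, 0.06, -0.1, 5.5],
  [0.5, 6.58, 0.06, -0.1, 5.5],
  [0.5, 6.58, 0.06, -0.1, 5.5],
  [0.5, 6.58, 0.06, 1.0, 5.5],
  [0.5, 6.58, 0.06, 2.0, 5.5],
  [0.5, 6.58, 0.06, 2.8, 5.5],
  [0.5, 6.58, 0.06, 3.34, 5.5],
  [0.5, 6.58, 0.06, 3.34, 5.5],
], squeeze=30)

```text
t: 9.6
tool_pos: [0.5202, -0.3216, 0.1777]
orientation: [-2.799, -1.421, 0.001]
ft_force: [0.1, -0.2, 0.7]
gripper_width: 0.0429
grip_force: 0.0
```

>>> arm_command([
  [0.3, 0, 0, 0, 0],
  [0.2, 0, 0, 0, 0],
  [0.0, 0, 0, 0, 0],
  [0.0, 0, 0, 0, 0],
  [0.0, 0, 0, 0, 0],
  [0.0, 0, 0, 0, 0],
  [0.0, 0, 0, 0, 0],
  [0.0, 0, 0, 0, 0],
  [0.0, 0, 0, 0, 0],
  [0.0, 0, 0, 0, 0],
])

```text
t: 10.85
tool_pos: [0.5212, -0.3213, 0.1799]
orientation: [2.799, 1.422, 0.001]
ft_force: [0.1, 0.6, 5.6]
gripper_width: 0.0126
grip_force: 29.7
```

```bash
cat >> wp.py <<'E'
E
cat > rk.py <<'E'
# rack frame -> world
import numpy as np
O=np.array([.6001,.0807]);T=-.0589
def rw(x,y): return O+x*np.array([np.cos(T),np.sin(T)])+y*np.array([-np.sin(T),np.cos(T)])
E
python3 -c "
from rk import *
for p in[(-.07,-.13),(0,-.13),(0,.21),(0,.135),(0,.06),(0,-.015)]: print(p,rw(*p).round(4))"
python3 wp.py ".5212 -.3213 .28 -.63" ".52 -.25 .28 -.059" ".5225 -.045 .28 -.059" "|" ".5225 -.045 .237 -.059"
```

```text
(-0.07, -0.13) [ 0.5226 -0.045 ]
(0, -0.13) [ 0.5924 -0.0491]
(0, 0.21) [0.6125 0.2903]
(0, 0.135) [0.608  0.2155]
(0, 0.06) [0.6036 0.1406]
(0, -0.015) [0.5992 0.0657]
at [ 0.5212 -0.3213  0.1799 -0.6306] w 0.0126 f [0.1 0.6 5.6] t 10.85 j6 -0.05
[np.float64(0.0), np.float64(-0.0), np.float64(-4.0), np.float64(-0.01)] rows 1.6
[np.float64(2.28), np.float64(-1.72), np.float64(-4.0), np.float64(-5.46)] rows 3.1
[np.float64(8.96), np.float64(-6.48), np.float64(-4.0), np.float64(-5.46)] rows 3.3
--call
[np.float64(0.0), np.float64(0.0), np.float64(1.72), np.float64(-0.0)] rows 0.7
```

>>> arm_command([
  [0, 0, 0, -1, 0],
  [0, 0, 0, -2, 0],
  [0, 0, 0, -4, 0],
  [0, 2.28, -1.72, -4, -5.46],
  [0, 2.28, -1.72, -4, -5.46],
  [0, 2.28, -1.72, -4, -5.46],
  [0, 8.96, -6.48, -4, -5.46],
  [0, 8.96, -6.48, -4, -5.46],
  [0, 8.96, -6.48, -4, -5.46],
  [0, 8.96, -6.48, -4, -5.46],
])

```text
t: 12.1
tool_pos: [0.5214, -0.0412, 0.2787]
orientation: [-2.281, -2.159, -0.0]
ft_force: [-0.2, -1.8, -1.1]
gripper_width: 0.013
grip_force: 30.2
```

```bash
python3 - <<'E'
from h import *
s=manip.snapshot("side");t=manip.snapshot("top");st=manip.get_state();p=st["tool_pos"];print(p)
ims={"side":s,"top":t}
rows=[]
for yw in(-.06,):
    r=[overlay(p[0],p[1],p[2]-.135,None,s,"side",(260,420),7)[0],overlay(p[0],p[1],p[2]-.135,yw,s,"side",(260,420),7)[1],overlay(p[0],p[1],p[2]-.135,yw,t,"top",(260,420),7)[1]]
cv2.imwrite("pics/hold.png",np.hstack(r))
E
python3 wp.py ".5225 -.045 .237 -.059" "|" ".5924 -.0491 .237 -.059"
```

```text
[ 0.52182604 -0.04301914  0.27876051]
at [ 0.5218 -0.043   0.2788 -0.0559] w 0.0126 f [ 1.   0.4 -1.4] t 12.2 j6 -0.17
[np.float64(-0.08), np.float64(0.03), np.float64(1.67), np.float64(0.03)] rows 0.7
--call
[np.float64(0.0), np.float64(2.8), np.float64(-0.0), np.float64(-0.0)] rows 1.1
```

View pics/hold.png

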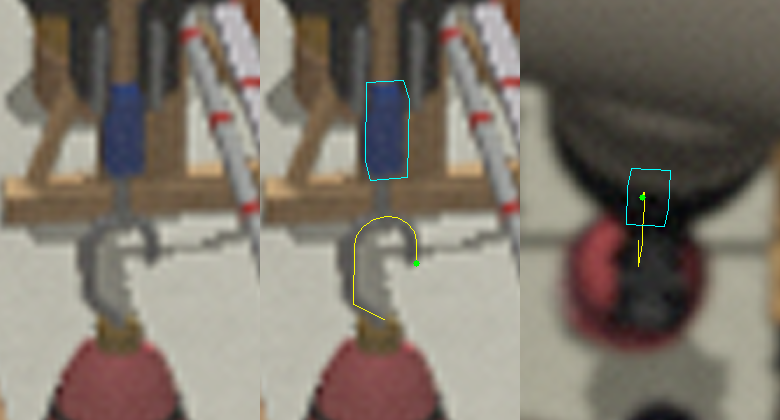

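The picture shows the bell held upright with the hook at the rack's yaw and the lip towards the rack (side crop, lip at (155,250)). The fingers overlap only the top of the grip, with their tips about 15 mm above the nominal TCP, so later grasps should go deeper. Now I'll hook it on.

>>> arm_command([
  [0, -0.08, 0.03, 0.8, 0],
  [0, -0.08, 0.03, 1.67, 0],
  [0, -0.08, 0.03, 1.67, 0],
  [0, -0.08, 0.8, 1.67, 0],
  [0, -0.08, 1.4, 1.67, 0],
  [0, -0.08, 1.9, 1.67, 0],
  [0, -0.08, 2.4, 1.67, 0],
  [0, -0.08, 2.83, 1.67, 0],
  [0, -0.08, 2.83, 1.67, 0],
  [0, -0.08, 2.83, 1.67, 0],
], squeeze=40)

```text
t: 13.45
tool_pos: [0.5922, -0.0508, 0.2372]
orientation: [-2.286, -2.155, 0.0]
ft_force: [0.5, 0.4, -1.2]
gripper_width: 0.0121
grip_force: 42.2
```

```bash
python3 wp.py ".5924 -.0491 .214 -.059" ".5924 -.0491 .2105 -.059"
```

```text
at [ 0.5922 -0.0508  0.2372 -0.059 ] w 0.0121 f [ 0.5  0.4 -1.2] t 13.45 j6 -0.16
[np.float64(0.07), np.float64(0.0), np.float64(0.93), np.float64(0.0)] rows 0.4
[np.float64(0.07), np.float64(0.0), np.float64(1.07), np.float64(0.0)] rows 0.1
```

>>> arm_command([
  [0, 0, 0, 0.3, 0],
  [0, 0, 0, 0.6, 0],
  [0, 0, 0, 0.8, 0],
  [0, 0, 0, 0.9, 0],
  [0, 0, 0, 0.95, 0],
  [0, 0, 0, 1.0, 0],
  [0, 0, 0, 1.02, 0],
  [0, 0, 0, 1.02, 0],
  [0, 0, 0, 1.02, 0],
  [0, 0, 0, 1.02, 0],
])

```text
t: 14.7
tool_pos: [0.5927, -0.0508, 0.2119]
orientation: [2.286, 2.155, 0.001]
ft_force: [0.5, 0.2, 1.5]
gripper_width: 0.0118
grip_force: 42.4
```

```bash
python3 - <<'E'
from h import *
s=manip.snapshot("side");t=manip.snapshot("top");st=manip.get_state();p=st["tool_pos"];print(p,st["ft_force"])
r=[overlay(p[0],p[1],p[2]-.135,y,s,"side",(260,420),7)[y is not None] for y in(None,-.06)]+[overlay(p[0],p[1],p[2]-.135,None,t,"top",(260,420),7)[0]]
cv2.imwrite("pics/hung.png",np.hstack(r))
E
```

```text
[ 0.59265122 -0.05077209  0.2118454 ] [ 0.46002989 -0.55843904  1.41482143]
```

View pics/hung.png

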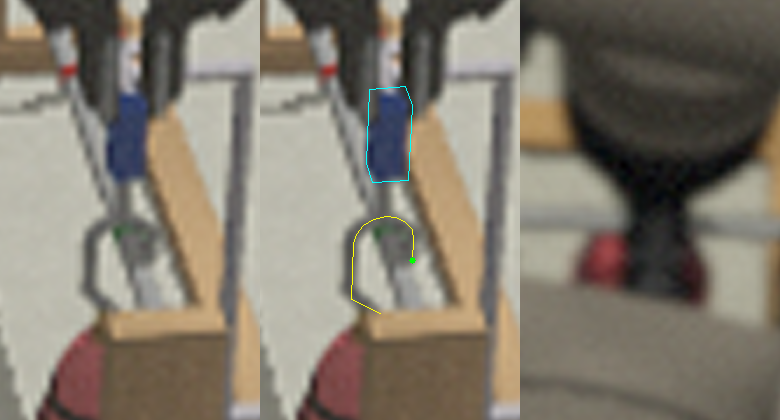

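The hook encloses the rail at the green band, with contact felt (about 2.6 N change). Sliding it to mark 4.

>>> arm_command([
  [0, 0.3, 0, -0.03, 0],
  [0, 0.9, 0, -0.03, 0],
  [0, 1.6, 0, -0.03, 0],
  [0, 2.3, 0, -0.03, 0],
  [0, 3.0, 0, -0.03, 0],
  [0, 3.7, 0, -0.03, 0],
  [0, 4.4, 0, -0.03, 0],
  [0, 5.0, 0, -0.03, 0],
  [0, 5.5, 0, -0.03, 0],
  [0, 5.5, 0, -0.03, 0],
])

```text
t: 16.05
tool_pos: [0.6006, 0.0874, 0.2124]
orientation: [-2.285, -2.156, -0.0]
ft_force: [0.6, 0.2, -0.7]
gripper_width: 0.0119
grip_force: 42.2
```

```bash
python3 wp.py ".6125 .2903 .2125 -.059"
```

```text
at [ 0.6006  0.0874  0.2124 -0.0578] w 0.0119 f [ 0.6  0.2 -0.7] t 16.05 j6 0.08
[np.float64(8.13), np.float64(0.01), np.float64(-0.01), np.float64(0.01)] rows 3.3
```

>>> arm_command([
  [0, 0.6, 0, 0, 0],
  [0, 1.5, 0, 0, 0],
  [0, 2.5, 0, 0, 0],
  [0, 3.5, 0, 0, 0],
  [0, 4.5, 0, 0, 0],
  [0, 5.5, 0, 0, 0],
  [0, 6.5, 0, 0, 0],
  [0, 7.4, 0, 0, 0],
  [0, 8.13, 0, 0, 0],
  [0, 8.13, 0, 0, 0],
])

```text
t: 17.3
tool_pos: [0.6125, 0.291, 0.2122]
orientation: [-2.284, -2.157, -0.001]
ft_force: [0.1, 0.2, -0.6]
gripper_width: 0.0119
grip_force: 42.3
```

>>> arm_command([
  [0, 0, 0, 0.03, 0],
  [0, 0, 0, 0.03, 0],
  [0.1, 0, 0, 0.03, 0],
  [0.2, 0, 0, 0.03, 0],
  [0.35, 0, 0, 0.03, 0],
  [0.5, 0, 0, 0.03, 0],
  [0.5, 0, 0, 0.03, 0],
  [0.5, 0, 0, -1, 0],
  [0.5, 0, 0, -2.4, 0],
  [0.5, 0, 0, -2.4, 0],
])

```text
t: 18.55
tool_pos: [0.6138, 0.2898, 0.276]
orientation: [2.284, 2.153, 0.01]
ft_force: [-0.2, 0.6, -0.2]
gripper_width: 0.0428
grip_force: 0.0
```

```bash
python3 wp.py ".454 .352 .28 -.45" "|" ".40 .25 .30 -.45"
```

```text
at [ 0.6138  0.2898  0.276  -0.0588] w 0.0428 f [-0.2  0.6 -0.2] t 18.55 j6 0.39
[np.float64(2.11), np.float64(-6.53), np.float64(-0.16), np.float64(3.74)] rows 2.7
--call
[np.float64(-4.61), np.float64(-0.17), np.float64(-0.8), np.float64(-0.0)] rows 1.9
```

```bash
python3 wp.py ".50 .25 .3 -.059" ".42 -.2 .30 -.3"
```

```text
at [ 0.6138  0.2898  0.276  -0.0588] w 0.0428 f [-0.2  0.6 -0.2] t 18.55 j6 0.39
[np.float64(-1.86), np.float64(-4.45), np.float64(-0.96), np.float64(0.0)] rows 2.0
[np.float64(-20.02), np.float64(-6.58), np.float64(-0.96), np.float64(2.3)] rows 7.3
```

>>> arm_command([
  [0.5, -1.86, -4.45, -0.96, 0],
  [0.5, -1.86, -4.45, -0.96, 0],
  [0.5, -20, -6.6, -0.96, 2.3],
  [0.5, -20, -6.6, -0.96, 2.3],
  [0.5, -20, -6.6, -0.96, 2.3],
  [0.5, -20, -6.6, -0.96, 2.3],
  [0.5, -20, -6.6, -0.96, 2.3],
  [0.5, -20, -6.6, -0.96, 2.3],
  [0.5, -20, -6.6, -0.96, 2.3],
  [0.5, -20, -6.6, -0.96, 2.3],
])

```text
t: 19.8
tool_pos: [0.4171, -0.2029, 0.2953]
orientation: [-2.531, -1.859, 0.001]
ft_force: [0.1, 1.1, 0.7]
gripper_width: 0.0427
grip_force: 0.0
```

```bash
cat > look.py <<'E'
from h import *
s=manip.snapshot("side");t=manip.snapshot("top");ims={"side":s,"top":t}
cv2.imwrite("pics/ls.png",s);cv2.imwrite("pics/lt.png",t)
for p in pairs(s,t,"blue",(.13,.25),2.5): print("blue",p[0].round(4),round(p[1],2),p[2].round(0),p[3].round(0))
E
python3 look.py; python3 - <<'E'
import cv2,numpy as np
s=cv2.imread("pics/ls.png");t=cv2.imread("pics/lt.png")
cv2.imwrite("pics/v1.png",np.hstack([cv2.resize(s[110:390,190:440],(400,448)),cv2.resize(t[120:260,190:330],(400,400))[:448] if 0 else cv2.resize(t[110:270,190:333],(400,448))]))
E
```

```text
blue [0.6064 0.2874 0.2283] 0.33 [334. 131.] [224. 156.]
blue [0.3219 0.2407 0.1615] 0.33 [248. 165.] [244. 261.]
blue [0.4705 0.0971 0.1606] 0.37 [303. 184.] [295. 208.]
```

View pics/v1.png

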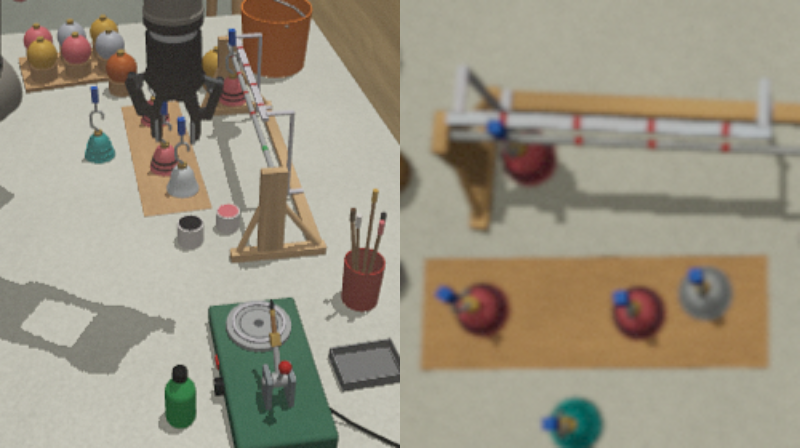

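bell_wheel hangs at mark 4 (grip at side px (334,131), top px (224,156)), and the wheel cup is empty. b1, b2 and the blank are unmoved in the top view. Next I'll take b2.

```bash
python3 wp.py ".4492 .1732 .28 -.12" ".4492 .1732 .125 -.12"
```

```text
at [ 0.4176 -0.2018  0.2953 -0.3034] w 0.0425 f [-0.1  0.9 -0.6] t 19.9 j6 -0.31
[np.float64(14.69), np.float64(-3.27), np.float64(0.61), np.float64(-1.75)] rows 6.0
[np.float64(14.69), np.float64(-3.27), np.float64(6.81), np.float64(-1.75)] rows 2.5
```

>>> arm_command([
  [0.5, 14.69, -3.27, 0.6, -1.75],
  [0.5, 14.69, -3.27, 0.6, -1.75],
  [0.5, 14.69, -3.27, 0.6, -1.75],
  [0.5, 14.69, -3.27, 0.6, -1.75],
  [0.5, 14.69, -3.27, 0.6, -1.75],
  [0.5, 14.69, -3.27, 0.6, -1.75],
  [0.5, 14.69, -3.27, 2.5, -1.75],
  [0.5, 14.69, -3.27, 3.5, -1.75],
  [0.5, 14.69, -3.27, 3.5, -1.75],
  [0.5, 14.69, -3.27, 3.5, -1.75],
])

```text
t: 21.15
tool_pos: [0.449, 0.1755, 0.2099]
orientation: [2.346, 2.088, 0.002]
ft_force: [-1.2, -0.6, 1.2]
gripper_width: 0.0424
grip_force: 0.0
```

```bash
python3 wp.py ".4492 .1732 .125 -.12"
```

```text
at [ 0.449   0.1755  0.2099 -0.116 ] w 0.0424 f [-1.2 -0.6  1.2] t 21.15 j6 0.33
[np.float64(-0.09), np.float64(0.02), np.float64(3.4), np.float64(0.04)] rows 1.4
```

>>> arm_command([
  [0.5, -0.09, 0, 1.0, 0],
  [0.5, -0.09, 0, 2.0, 0],
  [0.5, -0.09, 0, 2.8, 0],
  [0.5, -0.09, 0, 3.4, 0],
  [0.5, -0.09, 0, 3.4, 0],
  [0.3, -0.09, 0, 3.4, 0],
  [0.15, -0.09, 0, 3.4, 0],
  [0, -0.09, 0, 3.4, 0],
  [0, -0.09, 0, 3.4, 0],
  [0, -0.09, 0, 3.4, 0],
], squeeze=40)

```text
t: 22.4
tool_pos: [0.4495, 0.1728, 0.1252]
orientation: [2.346, 2.087, 0.004]
ft_force: [0.1, -1.8, 5.8]
gripper_width: 0.014
grip_force: 39.2
```

>>> arm_command([
  [0, 0, 0, 0, 0],
  [0, 0, 0, 0, 0],
  [0, 0, 0, 0, 0],
  [0, 0, 0, -1, 0],
  [0, 0, 0, -2.5, 0],
  [0, 0, 0, -4, 0],
  [0, 0, 0, -6.5, 0],
  [0, 0, 0, -6.5, 0],
  [0, 0, 0, -6.5, 0],
  [0, 0, 0, -6.5, 0],
])

```text
t: 23.65
tool_pos: [0.4477, 0.1726, 0.2848]
orientation: [-2.346, -2.087, 0.004]
ft_force: [0.3, 0.1, -0.3]
gripper_width: 0.014
grip_force: 39.2
```

```bash
python3 wp.py ".43 -.03 .28 -.059" ".5225 -.045 .28 -.059" ".5225 -.045 .227 -.059" | tee /dev/null; python3 - <<'E'
from h import *
s=manip.snapshot("side");p=manip.get_state()["tool_pos"]
cv2.imwrite("pics/h2.png",np.hstack([overlay(p[0],p[1],p[2]-.1255,y,s,"side",(260,420),7)[y is not None] for y in(None,-.12)]))
E
```

```text
at [ 0.4477  0.1726  0.2848 -0.1166] w 0.014 f [ 0.3  0.1 -0.3] t 23.65 j6 0.32
[np.float64(-8.13), np.float64(0.24), np.float64(0.19), np.float64(-0.55)] rows 3.3
[np.float64(-8.3), np.float64(3.98), np.float64(0.19), np.float64(-0.55)] rows 1.5
[np.float64(-8.3), np.float64(3.98), np.float64(2.31), np.float64(-0.55)] rows 0.8
```

View pics/h2.png

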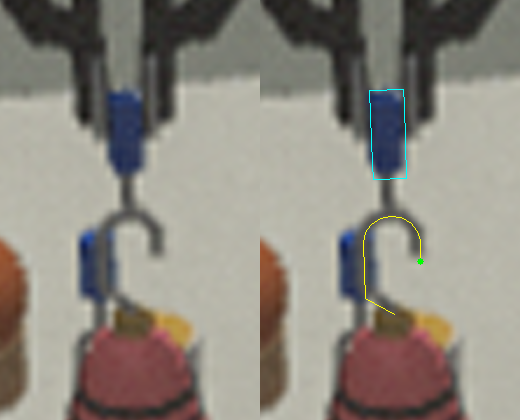

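b2 is held well and upright, with its grip about half covered by the pads. Carrying it high over the blank to the rail.

```bash
python3 wp.py ".4477 .1726 .315 -.117" ".42 -.02 .315 -.059" ".5225 -.045 .28 -.059"
```

```text
at [ 0.4478  0.1726  0.2849 -0.1165] w 0.0139 f [ 0.3 -0.8 -1.3] t 23.7 j6 0.32
[np.float64(-0.0), np.float64(-0.0), np.float64(-1.2), np.float64(0.0)] rows 0.5
[np.float64(-7.78), np.float64(-0.21), np.float64(-1.2), np.float64(-0.55)] rows 3.1
[np.float64(-8.3), np.float64(3.98), np.float64(0.2), np.float64(-0.55)] rows 1.8
```

>>> arm_command([
  [0, 0, 0, -1.2, 0],
  [0, -2, -0.05, -1.2, -0.3],
  [0, -4.2, -0.1, -1.2, -0.55],
  [0, -6.5, -0.2, -1.2, -0.55],
  [0, -7.8, -0.2, -1.2, -0.55],
  [0, -8.3, 2, -0.6, -0.55],
  [0, -8.3, 3.98, 0.2, -0.55],
  [0, -8.3, 3.98, 1.2, -0.55],
  [0, -8.3, 3.98, 2.3, -0.55],
  [0, -8.3, 3.98, 2.3, -0.55],
])

```text
t: 24.95
tool_pos: [0.5216, -0.0446, 0.226]
orientation: [-2.282, -2.151, 0.006]
ft_force: [0.1, -0.2, -0.5]
gripper_width: 0.0126
grip_force: 43.7
```

```bash
python3 wp.py ".5225 -.045 .226 -.059" ".5924 -.0491 .226 -.059" ".5924 -.0491 .2012 -.059"
```

```text
at [ 0.5216 -0.0446  0.226  -0.059 ] w 0.0126 f [ 0.1 -0.2 -0.5] t 24.95 j6 -0.17
[np.float64(-0.02), np.float64(0.04), np.float64(0.0), np.float64(0.0)] rows 0.0
[np.float64(-0.01), np.float64(2.84), np.float64(0.0), np.float64(0.0)] rows 1.1
[np.float64(-0.01), np.float64(2.84), np.float64(0.99), np.float64(0.0)] rows 0.4
```

>>> arm_command([
  [0, 0, 0.4, 0, 0],
  [0, 0, 0.9, 0, 0],
  [0, 0, 1.4, 0, 0],
  [0, 0, 1.9, 0, 0],
  [0, 0, 2.4, 0, 0],
  [0, 0, 2.84, 0, 0],
  [0, 0, 2.84, 0, 0],
  [0, 0, 2.84, 0, 0],
  [0, 0, 2.84, 0.3, 0],
  [0, 0, 2.84, 0.6, 0],
])

```text
t: 26.2
tool_pos: [0.5943, -0.0491, 0.2139]
orientation: [2.285, 2.154, 0.001]
ft_force: [-0.5, -0.4, -1.6]
gripper_width: 0.0125
grip_force: 43.7
```

>>> arm_command([
  [0, 0, 0, 0.1, 0],
  [0, 0, 0, 0.2, 0],
  [0, 0, 0, 0.26, 0],
  [0, 0, 0, 0.32, 0],
  [0, 0, 0, 0.36, 0],
  [0, 0, 0, 0.38, 0],
  [0, 0, 0, 0.4, 0],
  [0, 0, 0, 0.4, 0],
  [0, 0, 0, 0.4, 0],
  [0, 0, 0, 0.4, 0],
])

```text
t: 27.45
tool_pos: [0.5941, -0.0491, 0.2039]
orientation: [-2.286, -2.155, -0.0]
ft_force: [0.3, 0.5, -0.6]
gripper_width: 0.013
grip_force: 43.7
```

```bash
python3 wp.py ".608 .2155 .2012 -.059"; python3 - <<'E'
from h import *
s=manip.snapshot("side");p=manip.get_state()["tool_pos"]
cv2.imwrite("pics/h3.png",np.hstack([overlay(p[0],p[1],p[2]-.1242,y,s,"side",(260,420),7)[y is not None] for y in(None,-.06)]))
E
```

```text
at [ 0.5941 -0.0491  0.2039 -0.0589] w 0.013 f [ 0.3  0.5 -0.6] t 27.45 j6 -0.15
[np.float64(10.6), np.float64(-0.07), np.float64(0.11), np.float64(0.0)] rows 4.2
```

View pics/h3.png

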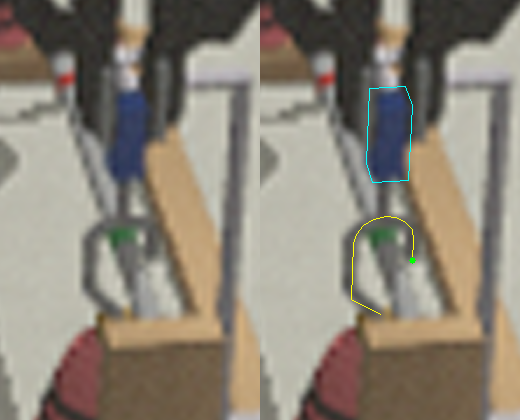

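The hook encloses the rail beside the green band, a little above contact. I'll lower it to contact, then slide to mark 3.

>>> arm_command([
  [0, 0, -0.05, 0.03, 0],
  [0, 0, -0.05, 0.06, 0],
  [0, 0, -0.05, 0.09, 0],
  [0, 0, -0.05, 0.11, 0],
  [0, 0, -0.05, 0.13, 0],
  [0, 0, -0.05, 0.13, 0],
  [0, 0, -0.05, 0.13, 0],
  [0, 0, -0.05, 0.13, 0],
  [0, 0, -0.05, 0.13, 0],
  [0, 0, -0.05, 0.13, 0],
])

```text
t: 28.75
tool_pos: [0.5929, -0.049, 0.2008]
orientation: [2.286, 2.155, 0.0]
ft_force: [-1.5, 0.1, 1.8]
gripper_width: 0.0127
grip_force: 44.1
```

```bash
python3 wp.py ".608 .2155 .2012 -.059"
```

```text
at [ 0.5929 -0.049   0.2008 -0.0589] w 0.0127 f [-1.5  0.1  1.8] t 28.75 j6 -0.15
[np.float64(10.6), np.float64(-0.02), np.float64(-0.02), np.float64(0.0)] rows 4.2
```

>>> arm_command([
  [0, 0.2, -0.01, -0.04, 0],
  [0, 0.6, -0.01, -0.04, 0],
  [0, 1.1, -0.01, -0.04, 0],
  [0, 1.7, -0.01, -0.04, 0],
  [0, 2.4, -0.01, -0.04, 0],
  [0, 3.1, -0.01, -0.04, 0],
  [0, 3.8, -0.01, -0.04, 0],
  [0, 4.5, -0.01, -0.04, 0],
  [0, 5.0, -0.01, -0.04, 0],
  [0, 5.0, -0.01, -0.04, 0],
])

```text
t: 30.0
tool_pos: [0.5999, 0.0768, 0.2016]
orientation: [-2.284, -2.157, -0.0]
ft_force: [-0.8, -0.4, -0.9]
gripper_width: 0.0128
grip_force: 43.7
```

```bash
python3 wp.py ".608 .2155 .2018 -.059"
```

```text
at [ 0.5999  0.0768  0.2016 -0.0575] w 0.0128 f [-0.8 -0.4 -0.9] t 30.0 j6 0.06
[np.float64(5.56), np.float64(0.0), np.float64(-0.01), np.float64(0.01)] rows 2.2
```

Then release, rise, and go straight out to a spot that leaves b1 and the blank visible (ahead of the wheel).

>>> arm_command([
  [0, 0.4, 0, 0, 0],
  [0, 1.0, 0, 0, 0],
  [0, 1.7, 0, 0, 0],
  [0, 2.4, 0, 0, 0],
  [0, 3.1, 0, 0, 0],
  [0, 3.8, 0, 0, 0],
  [0, 4.5, 0, 0, 0],
  [0, 5.1, 0, 0, 0],
  [0, 5.56, 0, 0, 0],
  [0, 5.56, 0, 0, 0],
])

```text
t: 31.25
tool_pos: [0.6081, 0.2153, 0.2015]
orientation: [-2.285, -2.156, 0.0]
ft_force: [0.6, 0.3, -1.5]
gripper_width: 0.0128
grip_force: 43.7
```

>>> arm_command([
  [0, 0, 0, 0.04, 0],
  [0, 0, 0, 0.04, 0],
  [0.1, 0, 0, 0.04, 0],
  [0.2, 0, 0, 0.04, 0],
  [0.35, 0, 0, 0.04, 0],
  [0.5, 0, 0, 0.04, 0],
  [0.5, 0, 0, 0.04, 0],
  [0.5, 0, 0, -1, 0],
  [0.5, 0, 0, -3, 0],
  [0.5, 0, 0, -3.5, 0],
])

```text
t: 32.5
tool_pos: [0.6093, 0.2148, 0.2932]
orientation: [2.283, 2.153, 0.009]
ft_force: [-0.5, 0.3, -0.5]
gripper_width: 0.0426
grip_force: 0.0
```

```bash
python3 wp.py ".5 .2 .3 -.059" ".45 -.35 .3 -.3"
```

```text
at [ 0.6093  0.2148  0.2932 -0.0588] w 0.0426 f [-0.5  0.3 -0.5] t 32.5 j6 0.28
[np.float64(-0.85), np.float64(-4.33), np.float64(-0.27), np.float64(0.0)] rows 1.8
[np.float64(-22.93), np.float64(-5.03), np.float64(-0.27), np.float64(2.3)] rows 8.8
```

```bash
python3 look.py; python3 - <<'E'
from h import *
for n in("ls","lt"): print(n,[(b[0].round(1),b[1]) for b in blobs(cv2.imread(f"pics/{n}.png"),"blue",3)])
E
python3 wp.py ".47 .352 .29 -.45" ".454 .352 .21 -.45"
```

```text
blue [0.6058 0.2843 0.2385] 0.51 [334. 129.] [224. 156.]
blue [0.62   0.2955 0.1937] 1.29 [338. 139.] [224. 156.]
blue [0.4702 0.0963 0.1602] 0.1 [302. 184.] [296. 208.]
ls [(array([334.3, 128.6]), np.int32(7)), (array([338., 139.]), np.int32(3)), (array([284.7, 144.6]), np.int32(7)), (array([247.9, 164.7]), np.int32(7)), (array([302.5, 184.5]), np.int32(8))]
lt [(array([224.2, 156. ]), np.int32(21)), (array([295.6, 208.2]), np.int32(16))]
at [ 0.6087  0.2147  0.2908 -0.0588] w 0.0426 f [-0.2 -0.5  0.1] t 32.6 j6 0.28
[np.float64(5.16), np.float64(-5.86), np.float64(0.03), np.float64(3.74)] rows 3.1
[np.float64(5.12), np.float64(-6.5), np.float64(3.23), np.float64(3.74)] rows 1.3
```

b1 (side px (284.7,144.6)) and the blank (302.5,184.5) are unmoved. Next, b1.

>>> arm_command([
  [0.5, 2, -3, 0, 1.5],
  [0.5, 5.1, -6.5, 0, 3.74],
  [0.5, 5.1, -6.5, 0, 3.74],
  [0.5, 5.1, -6.5, 0, 3.74],
  [0.5, 5.1, -6.5, 0, 3.74],
  [0.5, 5.1, -6.5, 1.5, 3.74],
  [0.5, 5.1, -6.5, 3.0, 3.74],
  [0.5, 5.1, -6.5, 3.2, 3.74],
  [0.5, 5.1, -6.5, 3.2, 3.74],
  [0.5, 5.1, -6.5, 3.2, 3.74],
])

```text
t: 33.85
tool_pos: [0.4546, 0.3515, 0.2108]
orientation: [2.662, 1.668, 0.005]
ft_force: [-0.4, 0.1, 0.3]
gripper_width: 0.0429
grip_force: 0.0
```

```bash
python3 wp.py ".454 .3526 .123 -.45"
```

```text
at [ 0.4546  0.3515  0.2108 -0.4511] w 0.0429 f [-0.4  0.1  0.3] t 33.85 j6 0.98
[np.float64(0.03), np.float64(-0.04), np.float64(3.51), np.float64(-0.01)] rows 1.4
```

>>> arm_command([
  [0.5, 0.03, -0.04, 1.0, 0],
  [0.5, 0.03, -0.04, 2.0, 0],
  [0.5, 0.03, -0.04, 2.9, 0],
  [0.5, 0.03, -0.04, 3.5, 0],
  [0.5, 0.03, -0.04, 3.5, 0],
  [0.3, 0.03, -0.04, 3.5, 0],
  [0.15, 0.03, -0.04, 3.5, 0],
  [0, 0.03, -0.04, 3.5, 0],
  [0, 0.03, -0.04, 3.5, 0],
  [0, 0.03, -0.04, 3.5, 0],
])

```text
t: 35.1
tool_pos: [0.4537, 0.353, 0.1229]
orientation: [2.662, 1.669, 0.005]
ft_force: [0.9, 0.7, 5.9]
gripper_width: 0.0139
grip_force: 39.3
```

>>> arm_command([
  [0, 0, 0, 0, 0],
  [0, 0, 0, 0, 0],
  [0, 0, 0, 0, 0],
  [0, 0, 0, -1, 0],
  [0, 0, 0, -2.5, 0],
  [0, 0, 0, -5, 0],
  [0, 0, 0, -7.5, 0],
  [0, 0, 0, -7.5, 0],
  [0, 0, 0, -7.5, 0],
  [0, 0, 0, -7.5, 0],
])

```text
t: 36.35
tool_pos: [0.4522, 0.3521, 0.3071]
orientation: [-2.661, -1.669, 0.006]
ft_force: [-0.9, 1.3, -0.6]
gripper_width: 0.0143
grip_force: 39.2
```

```bash
python3 wp.py ".40 .22 .315 -.45" ".41 -.02 .315 -.059" ; python3 - <<'E'
from h import *
s=manip.snapshot("side");p=manip.get_state()["tool_pos"]
cv2.imwrite("pics/h4.png",np.hstack([overlay(p[0],p[1],p[2]-.123,y,s,"side",(260,420),7)[y is not None] for y in(None,-.45)]))
E
```

```text
at [ 0.4522  0.3521  0.3071 -0.4505] w 0.0143 f [-0.9  1.3 -0.6] t 36.35 j6 0.98
[np.float64(-5.66), np.float64(0.42), np.float64(-0.32), np.float64(-0.0)] rows 2.3
[np.float64(-14.13), np.float64(4.96), np.float64(-0.32), np.float64(-3.74)] rows 3.8
```

View pics/h4.png

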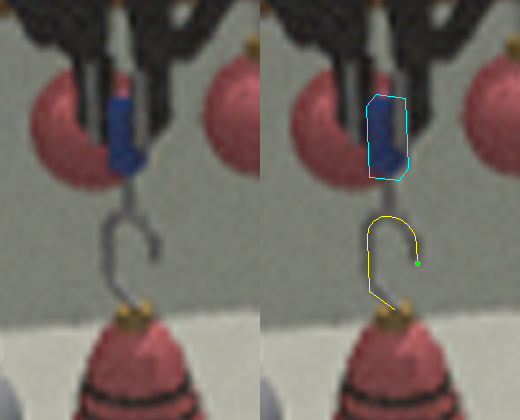

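b1 is held upright with the lip to the right at (158,258), as expected. That was my 14th picture, so from here I'll check by numbers only.

>>> arm_command([
  [0, -2.5, 0.2, -0.4, 0],
  [0, -5.6, 0.4, -0.4, 0],
  [0, -5.6, 0.4, -0.4, 0],
  [0, -8, 1.8, -0.4, -1.2],
  [0, -10.5, 3, -0.4, -2.4],
  [0, -12.5, 4.2, -0.4, -3.7],
  [0, -14.1, 5, -0.4, -3.74],
  [0, -14.1, 5, -0.4, -3.74],
  [0, -14.1, 5, -0.4, -3.74],
  [0, -14.1, 5, -0.4, -3.74],
])

```text
t: 37.65
tool_pos: [0.412, -0.0179, 0.319]
orientation: [-2.283, -2.157, -0.0]
ft_force: [-0.1, -0.1, -0.2]
gripper_width: 0.0129
grip_force: 47.3
```

```bash
python3 wp.py ".5225 -.045 .28 -.059" ".5225 -.045 .224 -.059"
```

```text
at [ 0.412  -0.0179  0.319  -0.0567] w 0.0129 f [-0.1 -0.1 -0.2] t 37.65 j6 -0.17
[np.float64(-0.83), np.float64(4.47), np.float64(1.56), np.float64(0.02)] rows 1.9
[np.float64(-0.83), np.float64(4.47), np.float64(3.8), np.float64(0.02)] rows 0.9
```

>>> arm_command([
  [0, -0.4, 2, 0, 0],
  [0, -0.8, 4, 0.8, 0],
  [0, -0.83, 4.47, 1.6, 0],
  [0, -0.83, 4.47, 2.4, 0],
  [0, -0.83, 4.47, 3.3, 0],
  [0, -0.83, 4.47, 3.8, 0],
  [0, -0.83, 4.47, 3.8, 0],
  [0, -0.83, 4.47, 3.8, 0],
  [0, -0.83, 4.47, 3.8, 0],
  [0, -0.83, 4.47, 3.8, 0],
])

```text
t: 38.9
tool_pos: [0.5224, -0.0466, 0.2247]
orientation: [2.285, 2.154, 0.001]
ft_force: [0.3, -0.1, -1.5]
gripper_width: 0.0126
grip_force: 47.3
```

```bash
python3 wp.py ".5924 -.0491 .225 -.059" ".5924 -.0491 .199 -.059";python3 - <<'E'
from h import *
s=manip.snapshot("side");t=manip.snapshot("top");p=manip.get_state()["tool_pos"]
for c,r in(("side",afit(p[0],p[1],p[2]-.122,{"side":s})),): print(np.round(r,4))
E
```

```text
at [ 0.5224 -0.0466  0.2247 -0.059 ] w 0.0126 f [ 0.3 -0.1 -1.5] t 38.9 j6 -0.18
[np.float64(0.07), np.float64(2.8), np.float64(-0.01), np.float64(-0.0)] rows 1.1
[np.float64(0.07), np.float64(2.8), np.float64(1.03), np.float64(-0.0)] rows 0.4
[[ 1.4563362e+03  5.2290000e-01 -4.2500000e-02 -3.0980000e-01]
 [ 1.4629697e+03  5.2270000e-01 -4.3500000e-02 -5.3210000e-01]
 [ 1.4637068e+03  5.2230000e-01 -4.1700000e-02  1.3250000e-01]]
```

>>> arm_command([
  [0, 0.03, 0.4, 0, 0],
  [0, 0.07, 0.9, 0, 0],
  [0, 0.07, 1.4, 0, 0],
  [0, 0.07, 1.9, 0, 0],
  [0, 0.07, 2.4, 0, 0],
  [0, 0.07, 2.8, 0, 0],
  [0, 0.07, 2.8, 0, 0],
  [0, 0.07, 2.8, 0.2, 0],
  [0, 0.07, 2.8, 0.5, 0],
  [0, 0.07, 2.8, 0.7, 0],
])

```text
t: 40.25
tool_pos: [0.5917, -0.0488, 0.2059]
orientation: [-2.285, -2.154, 0.001]
ft_force: [0.6, -1.2, -0.8]
gripper_width: 0.0126
grip_force: 47.3
```

```bash
python3 wp.py ".5927 -.0491 .199 -.059"
```

```text
at [ 0.5917 -0.0488  0.2059 -0.059 ] w 0.0126 f [ 0.6 -1.2 -0.8] t 40.25 j6 -0.15
[np.float64(-0.01), np.float64(0.04), np.float64(0.28), np.float64(0.0)] rows 0.1
```

>>> arm_command([
  [0, 0, 0.03, 0.06, 0],
  [0, 0, 0.03, 0.12, 0],
  [0, 0, 0.03, 0.17, 0],
  [0, 0, 0.03, 0.21, 0],
  [0, 0, 0.03, 0.25, 0],
  [0, 0, 0.03, 0.28, 0],
  [0, 0, 0.03, 0.28, 0],
  [0, 0, 0.03, 0.28, 0],
  [0, 0, 0.03, 0.28, 0],
  [0, 0, 0.03, 0.28, 0],
])

```text
t: 41.5
tool_pos: [0.593, -0.0489, 0.1996]
orientation: [2.286, 2.155, 0.0]
ft_force: [-0.2, 0.0, -1.8]
gripper_width: 0.0128
grip_force: 47.3
```

```bash
python3 wp.py ".6036 .1406 .199 -.059"
```

```text
at [ 0.593  -0.0489  0.1996 -0.0589] w 0.0128 f [-0.2  0.  -1.8] t 41.5 j6 -0.15
[np.float64(7.59), np.float64(-0.02), np.float64(0.03), np.float64(0.0)] rows 3.0
```

>>> arm_command([
  [0, 0, 0, 0.02, 0],
  [0, 0, 0, 0.04, 0],
  [0, 0, 0, 0.06, 0],
  [0, 0, 0, 0.08, 0],
  [0, 0, 0, 0.08, 0],
  [0, 0, 0, 0.08, 0],
  [0, 0, 0, 0.08, 0],
  [0, 0, 0, 0.08, 0],
  [0, 0, 0, 0.08, 0],
  [0, 0, 0, 0.08, 0],
])

```text
t: 42.75
tool_pos: [0.5931, -0.049, 0.1979]
orientation: [2.286, 2.155, 0.001]
ft_force: [-0.8, 0.3, 5.9]
gripper_width: 0.0125
grip_force: 48.0
```

```bash
python3 wp.py ".6036 .1406 .199 -.059"
```

```text
at [ 0.5931 -0.049   0.1979 -0.0589] w 0.0125 f [-0.8  0.3  5.9] t 42.75 j6 -0.15
[np.float64(7.59), np.float64(-0.03), np.float64(-0.05), np.float64(0.0)] rows 3.0
```

>>> arm_command([
  [0, 0, -0.01, -0.06, 0],
  [0, 0.3, -0.01, -0.06, 0],
  [0, 0.8, -0.01, -0.06, 0],
  [0, 1.4, -0.01, -0.06, 0],
  [0, 2.0, -0.01, -0.06, 0],
  [0, 2.7, -0.01, -0.06, 0],
  [0, 3.4, -0.01, -0.06, 0],
  [0, 4.1, -0.01, -0.06, 0],
  [0, 4.6, -0.01, -0.06, 0],
  [0, 4.6, -0.01, -0.06, 0],
])

```text
t: 44.0
tool_pos: [0.5995, 0.0668, 0.1991]
orientation: [-2.284, -2.157, -0.0]
ft_force: [-0.7, -0.6, -0.8]
gripper_width: 0.0126
grip_force: 47.3
```

```bash
python3 wp.py ".6036 .1406 .199 -.059"
```

```text
at [ 0.5995  0.0668  0.1991 -0.0575] w 0.0126 f [-0.7 -0.6 -0.8] t 44.0 j6 0.04
[np.float64(2.95), np.float64(-0.0), np.float64(0.0), np.float64(0.01)] rows 1.2
```

>>> arm_command([
  [0, 0.4, 0, 0, 0],
  [0, 1.0, 0, 0, 0],
  [0, 1.7, 0, 0, 0],
  [0, 2.4, 0, 0, 0],
  [0, 2.95, 0, 0, 0],
  [0, 2.95, 0, 0.02, 0],
  [0, 2.95, 0, 0.03, 0],
  [0, 2.95, 0, 0.03, 0],
  [0, 2.95, 0, 0.03, 0],
  [0, 2.95, 0, 0.03, 0],
])

```text
t: 45.25
tool_pos: [0.6039, 0.1391, 0.1985]
orientation: [2.286, 2.154, 0.0]
ft_force: [-0.3, 1.1, -0.9]
gripper_width: 0.0128
grip_force: 47.3
```

>>> arm_command([
  [0.1, 0, 0, 0, 0],
  [0.2, 0, 0, 0, 0],
  [0.35, 0, 0, 0, 0],
  [0.5, 0, 0, 0, 0],
  [0.5, 0, 0, 0, 0],
  [0.5, 0, 0, -1, 0],
  [0.5, 0, 0, -3, 0],
  [0.5, 0, 0, -4, 0],
  [0.5, 0, 0, -4, 0],
  [0.5, 0, 0, -4, 0],
])

```text
t: 46.5
tool_pos: [0.6033, 0.1394, 0.2971]
orientation: [-2.285, -2.154, 0.003]
ft_force: [-0.8, -0.1, -0.3]
gripper_width: 0.0428
grip_force: 0.0
```

```bash
python3 look.py; python3 - <<'E'
from h import *
S=cv2.imread("pics/ls.png");T=cv2.imread("pics/lt.png")
for n,i in(("ls",S),("lt",T)): print(n,[(b[0].round(1),b[1]) for b in blobs(i,"blue",3)])
from rk import rw
for y in(.21,.135,.06): 
    q=np.r_[rw(0,y),.225]; print(y,proj(q,"side").round(1),proj(q,"top").round(1))
E
python3 wp.py ".50 -.05 .3 -.059" ".4714 -.2 .30 0"
```

```text
blue [0.6026 0.21   0.2375] 0.61 [338. 140.] [252. 157.]
blue [0.6165 0.2177 0.1948] 1.52 [342. 150.] [252. 157.]
blue [0.5977 0.1398 0.2386] 1.19 [342. 150.] [277. 159.]
ls [(array([334.3, 128.6]), np.int32(7)), (array([338.5, 139.5]), np.int32(8)), (array([342.5, 150. ]), np.int32(4)), (array([247.9, 164.7]), np.int32(7))]
lt [(array([251.5, 157. ]), np.int32(18)), (array([277.2, 158.9]), np.int32(9)), (array([295.4, 208.4]), np.int32(13))]
0.21 [[335.6 131.4]] [[223.3 154.4]]
0.135 [[339.4 142.2]] [[250.4 155.6]]
0.06 [[343.5 153.9]] [[277.7 156.9]]
at [ 0.6032  0.1394  0.2967 -0.059 ] w 0.0423 f [ 0.5 -0.4 -0.1] t 46.6 j6 0.16
[np.float64(-7.81), np.float64(-3.68), np.float64(-0.13), np.float64(0.0)] rows 3.5
[np.float64(-13.86), np.float64(-4.46), np.float64(-0.13), np.float64(-0.56)] rows 2.4
```

All three finished bells hang at marks 4, 3 and 2 (grips within about 2 px of prediction). The blank hasn't moved, so I'll grasp it.

```bash
python3 wp.py ".53 .11 .297 -.03" ".4714 .0958 .29 0" ".4714 .0958 .2 0"
```

```text
at [ 0.6032  0.1394  0.2967 -0.059 ] w 0.0423 f [ 0.5 -0.4 -0.1] t 46.6 j6 0.16
[np.float64(-1.35), np.float64(-2.86), np.float64(-0.01), np.float64(-0.28)] rows 1.3
[np.float64(-2.05), np.float64(-5.16), np.float64(0.27), np.float64(-0.56)] rows 1.0
[np.float64(-2.05), np.float64(-5.16), np.float64(3.87), np.float64(-0.56)] rows 1.4
```

>>> arm_command([
  [0.5, -1, -2.5, 0, 0],
  [0.5, -2.05, -5.16, 0.2, -0.56],
  [0.5, -2.05, -5.16, 0.2, -0.56],
  [0.5, -2.05, -5.16, 0.2, -0.56],
  [0.5, -2.05, -5.16, 1.5, -0.56],
  [0.5, -2.05, -5.16, 3, -0.56],
  [0.5, -2.05, -5.16, 3.8, -0.56],
  [0.5, -2.05, -5.16, 3.8, -0.56],
  [0.5, -2.05, -5.16, 3.8, -0.56],
  [0.5, -2.05, -5.16, 3.8, -0.56],
])

```text
t: 47.85
tool_pos: [0.473, 0.096, 0.2044]
orientation: [2.221, 2.22, 0.003]
ft_force: [0.4, 0.1, 0.5]
gripper_width: 0.0426
grip_force: 0.0
```

```bash
python3 look.py; python3 - <<'E'
from h import *
print([(b[0].round(1),b[1]) for b in blobs(cv2.imread("pics/ls.png"),"blue",3)])
E
python3 wp.py ".4714 .0958 .123 0.0"
```

```text
blue [0.6069 0.288  0.2261] 0.38 [334. 132.] [224. 156.]
blue [0.6216 0.2965 0.191 ] 1.49 [338. 140.] [224. 156.]
blue [0.6032 0.2108 0.2372] 0.36 [338. 140.] [251. 157.]
blue [0.6227 0.3037 0.1641] 0.6 [337. 146.] [224. 156.]
blue [0.6038 0.2157 0.2129] 1.69 [337. 146.] [251. 157.]
blue [0.6376 0.3089 0.1413] 2.34 [342. 150.] [224. 156.]
blue [0.6175 0.219  0.1924] 1.19 [342. 150.] [251. 157.]
blue [0.5996 0.1415 0.2362] 0.39 [342. 150.] [277. 158.]
blue [0.322  0.2463 0.1583] 0.3 [248. 165.] [242. 261.]
[(array([333.8, 131.6]), np.int32(17)), (array([338.5, 139.5]), np.int32(8)), (array([337., 146.]), np.int32(3)), (array([342.5, 150.5]), np.int32(8)), (array([247.9, 164.7]), np.int32(7))]
at [ 4.726e-01  9.600e-02  2.042e-01 -4.000e-04] w 0.0423 f [-0.4 -0.8 -0.7] t 47.95 j6 0.04
[np.float64(-0.01), np.float64(-0.05), np.float64(3.25), np.float64(-0.0)] rows 1.3
```

>>> arm_command([
  [0.5, 0, -0.05, 1.0, 0],
  [0.5, 0, -0.05, 2.0, 0],
  [0.5, 0, -0.05, 2.8, 0],
  [0.5, 0, -0.05, 3.25, 0],
  [0.5, 0, -0.05, 3.25, 0],
  [0.3, 0, -0.05, 3.25, 0],
  [0.15, 0, -0.05, 3.25, 0],
  [0, 0, -0.05, 3.25, 0],
  [0, 0, -0.05, 3.25, 0],
  [0, 0, -0.05, 3.25, 0],
])

```text
t: 49.2
tool_pos: [0.4716, 0.0958, 0.123]
orientation: [2.221, 2.22, 0.002]
ft_force: [0.5, -1.7, 6.6]
gripper_width: 0.0129
grip_force: 40.2
```

>>> arm_command([
  [0, 0, 0, 0, 0],
  [0, 0, 0, 0, 0],
  [0, 0, 0, 0, 0],
  [0, 0, 0, -1, 0],
  [0, 0, 0, -2.5, 0],
  [0, 0, 0, -5, 0],
  [0, 0, 0, -6.5, 0],
  [0, 0, 0, -6.5, 0],
  [0, 0, 0, -6.5, 0],
  [0, 0, 0, -6.5, 0],
])

```text
t: 50.45
tool_pos: [0.47, 0.0959, 0.283]
orientation: [-2.22, -2.219, 0.004]
ft_force: [-0.3, 0.4, -1.1]
gripper_width: 0.0133
grip_force: 39.4
```

```bash
python3 wp.py ".46 -.1 .285 0" ".5205 -.32 .285 0"
python3 - <<'E'
from h import *
s=manip.snapshot("side");p=manip.get_state()["tool_pos"]
print(p,np.round(afit(p[0],p[1],p[2]-.122,{"side":s},[-.4,-.2,0,.2,.4]),4))
# cup centre: bright wheel disc in both pictures (wheel top z~.05)
from scipy import ndimage as nd
for c in("side","top"):
    im=cv2.imread(f"pics/l{c[0]}.png");h=cv2.cvtColor(im,cv2.COLOR_BGR2HSV)
    u,v=proj((.5205,-.32,.05),c)[0]
    m=((h[...,1]<60)&(h[...,2]>110)).astype(np.uint8)
    P=proj([(.5205+.058*np.cos(a),-.32+.058*np.sin(a),.048) for a in np.linspace(0,6.28,40)],c);k=np.zeros_like(m);cv2.fillPoly(k,[np.int32(P)],1)
    n,l,st,ce=cv2.connectedComponentsWithStats(m&k);i=1+np.argmax(st[1:,4]);cs,_=cv2.findContours((l==i).astype(np.uint8),0,2)
    e=cv2.fitEllipse(cv2.convexHull(max(cs,key=len)));
    R=np.linalg.inv(PM(c)[:, [0,1,3]]+np.outer(PM(c)[:,2],[0,0,.05]))@[e[0][0],e[0][1],1]
    print(c,"ellipse",np.round(e,1) if 0 else e,"exp",(u,v),"world at z .05",(R/R[2]).round(4))
E
```

```text
at [ 4.70e-01  9.59e-02  2.83e-01 -3.00e-04] w 0.0133 f [-0.3  0.4 -1.1] t 50.45 j6 0.04
[np.float64(-7.83), np.float64(-0.4), np.float64(-0.08), np.float64(-0.0)] rows 3.1
[np.float64(-16.63), np.float64(2.03), np.float64(-0.08), np.float64(-0.0)] rows 3.7
[0.47010079 0.09587662 0.28316087] [[ 2.1748760e+03  4.6950000e-01  9.9600000e-02  1.4710000e-01]
 [ 2.2065834e+03  4.6920000e-01  9.9200000e-02 -3.4480000e-01]]
side ellipse ((351.0356140136719, 309.9570007324219), (34.520835876464844, 41.204254150390625), 96.64500427246094) exp (np.float64(351.7871921560865), np.float64(310.37530403460295)) world at z .05 [ 0.519  -0.3183  1.    ]
top ellipse ((431.80047607421875, 196.45611572265625), (31.334800720214844, 33.078269958496094), 114.6634292602539) exp (np.float64(432.55473260283577), np.float64(195.43693952741643)) world at z .05 [ 0.5173 -0.3175  1.    ]
```

>>> arm_command([
  [0, -2, -0.1, -0.1, 0],
  [0, -4, -0.2, -0.1, 0],
  [0, -6, -0.3, -0.1, 0],
  [0, -8, -0.3, -0.1, 0],
  [0, -10, 0.2, -0.1, 0],
  [0, -12, 0.8, -0.1, 0],
  [0, -14.5, 1.4, -0.1, 0],
  [0, -16.65, 2.02, -0.1, 0],
  [0, -16.65, 2.02, -0.1, 0],
  [0, -16.65, 2.02, -0.1, 0],
])

```text
t: 51.75
tool_pos: [0.5208, -0.32, 0.2858]
orientation: [-2.22, -2.219, -0.0]
ft_force: [0.5, 0.1, -0.9]
gripper_width: 0.0129
grip_force: 40.5
```

```bash
python3 wp.py ".5204 -.3205 .197 0" ".5204 -.3205 .167 0"
```

```text
at [ 0.5208 -0.32    0.2858 -0.0007] w 0.0129 f [ 0.5  0.1 -0.9] t 51.75 j6 -0.68
[np.float64(-0.02), np.float64(-0.02), np.float64(3.55), np.float64(-0.01)] rows 1.4
[np.float64(-0.02), np.float64(-0.02), np.float64(4.75), np.float64(-0.01)] rows 0.5
```

>>> arm_command([
  [0, 0, 0, 1.2, 0],
  [0, 0, 0, 2.4, 0],
  [0, 0, 0, 3.4, 0],
  [0, 0, 0, 3.9, 0],
  [0, 0, 0, 4.2, 0],
  [0, 0, 0, 4.4, 0],
  [0, 0, 0, 4.55, 0],
  [0, 0, 0, 4.65, 0],
  [0, 0, 0, 4.7, 0],
  [0, 0, 0, 4.7, 0],
])

```text
t: 53.0
tool_pos: [0.5212, -0.3204, 0.1697]
orientation: [2.222, 2.221, 0.0]
ft_force: [-0.4, 0.1, -1.4]
gripper_width: 0.0131
grip_force: 40.5
```

```bash
python3 wp.py ".5204 -.3205 .167 0"
```

```text
at [ 5.212e-01 -3.204e-01  1.697e-01 -3.000e-04] w 0.0131 f [-0.4  0.1 -1.4] t 53.0 j6 -0.68
[np.float64(-0.0), np.float64(-0.03), np.float64(0.11), np.float64(-0.0)] rows 0.0
```

>>> arm_command([
  [0, 0, -0.02, 0.04, 0],
  [0, 0, -0.02, 0.08, 0],
  [0, 0, -0.02, 0.1, 0],
  [0, 0, -0.02, 0.12, 0],
  [0, 0, -0.02, 0.13, 0],
  [0, 0, -0.02, 0.13, 0],
  [0, 0, -0.02, 0.13, 0],
  [0, 0, -0.02, 0.13, 0],
  [0, 0, -0.02, 0.13, 0],
  [0, 0, -0.02, 0.13, 0],
])

```text
t: 54.25
tool_pos: [0.521, -0.3205, 0.167]
orientation: [2.221, 2.22, 0.001]
ft_force: [0.6, 0.9, 5.8]
gripper_width: 0.0129
grip_force: 41.3
```

Contact came exactly at the seat height (0.167). Release and rise.

>>> arm_command([
  [0, 0, 0, -0.03, 0],
  [0, 0, 0, -0.03, 0],
  [0.1, 0, 0, -0.03, 0],
  [0.2, 0, 0, -0.03, 0],
  [0.35, 0, 0, -0.03, 0],
  [0.5, 0, 0, -0.03, 0],
  [0.5, 0, 0, -0.03, 0],
  [0.5, 0, 0, -1.5, 0],
  [0.5, 0, 0, -3.5, 0],
  [0.5, 0, 0, -4, 0],
])

```text
t: 55.5
tool_pos: [0.5217, -0.3212, 0.2703]
orientation: [2.217, 2.217, 0.001]
ft_force: [-0.7, -0.9, -0.3]
gripper_width: 0.0426
grip_force: 0.0
```

```bash
python3 look.py|grep -e "-0.3" ; python3 wp.py ".5112 -.4793 .25 -.055" ".5085 -.52 .25 -.055" ".5085 -.52 .115 -.055"
```

```text
at [ 5.211e-01 -3.207e-01  2.679e-01 -2.000e-04] w 0.0427 f [-0.2  0.1 -0.5] t 55.6 j6 -0.68
[np.float64(-6.34), np.float64(-0.39), np.float64(0.72), np.float64(0.52)] rows 2.6
[np.float64(-7.97), np.float64(-0.5), np.float64(0.72), np.float64(0.52)] rows 0.7
[np.float64(-7.97), np.float64(-0.5), np.float64(6.12), np.float64(0.52)] rows 2.2
```

>>> arm_command([
  [0.5, -2, -0.1, 0, 0.5],
  [0.5, -4.2, -0.2, 0, 0.5],
  [0.5, -6.34, -0.39, 0.7, 0.52],
  [0.5, -6.34, -0.39, 1.5, 0.52],
  [0.5, -6.34, -0.39, 2.3, 0.52],
  [0.5, -6.34, -0.39, 2.3, 0.52],
  [0.5, -6.34, -0.39, 2.3, 0.52],
  [0.5, -6.34, -0.39, 2.3, 0.52],
  [0.5, -6.34, -0.39, 2.3, 0.52],
  [0.5, -6.34, -0.39, 2.3, 0.52],
])

```text
t: 56.85
tool_pos: [0.511, -0.4789, 0.2093]
orientation: [2.281, 2.159, 0.0]
ft_force: [0.5, 0.5, -0.5]
gripper_width: 0.0424
grip_force: 0.0
```

```bash
python3 look.py ; python3 - <<'E'
from h import *
S=cv2.imread("pics/ls.png");T=cv2.imread("pics/lt.png")
for n,i in(("ls",S),("lt",T)): print(n,[(b[0].round(1),b[1]) for b in blobs(i,"blue",3)])
print(np.round(afit(.5208,-.3205,.045,{"side":S},[-.3,0,.3]),4),np.round(afit(.5208,-.3205,.045,{"side":S,"top":T},[-.3,0,.3]),4))
print(proj((.521,-.3205,.045+.162),"top"),proj((.521,-.3205,.045+.145),"side"))
E
python3 wp.py ".5112 -.4793 .103 -.055" "|" ".5127 -.4545 .109 -.055" ".5142 -.4285 .103 -.055"
```

```text
blue [0.6374 0.3091 0.1407] 2.2 [342. 151.] [224. 156.]
blue [0.6165 0.2183 0.1922] 1.3 [342. 151.] [252. 157.]
blue [0.5988 0.1405 0.2363] 0.45 [342. 151.] [277. 158.]
blue [0.6197 0.2226 0.1699] 0.37 [342. 156.] [252. 157.]
blue [0.6014 0.1432 0.2161] 0.47 [342. 156.] [277. 158.]
blue [0.3219 0.2407 0.1615] 0.33 [248. 165.] [244. 261.]
ls [(array([342.3, 150.7]), np.int32(9)), (array([342.3, 156.2]), np.int32(14)), (array([247.9, 164.7]), np.int32(7))]
lt [(array([224. , 155.9]), np.int32(20)), (array([251.5, 157. ]), np.int32(18)), (array([277.1, 158. ]), np.int32(14)), (array([445.3, 186.9]), np.int32(32)), (array([243.8, 261. ]), np.int32(16))]
[[ 2.4805919e+03  5.0520000e-01 -3.4750000e-01 -1.2593000e+00]
 [ 2.5199898e+03  5.1600000e-01 -3.3670000e-01 -5.4750000e-01]
 [ 2.5867911e+03  5.1920000e-01 -3.1450000e-01 -4.6900000e-02]] [[ 3.5938074e+03  5.2000000e-01 -3.1980000e-01  5.1460000e-01]
 [ 3.5984670e+03  5.2040000e-01 -3.1870000e-01  8.5400000e-02]
 [ 3.6063461e+03  5.2120000e-01 -3.1860000e-01 -1.6870000e-01]]
[[447.00463813 185.90432872]] [[354.30209418 267.31343123]]
at [ 0.5109 -0.4788  0.2091 -0.0547] w 0.0428 f [-0.8 -0.3 -0.4] t 56.95 j6 -0.81
[np.float64(-0.02), np.float64(0.01), np.float64(4.24), np.float64(0.0)] rows 1.7
--call
[np.float64(0.99), np.float64(0.01), np.float64(-0.24), np.float64(-0.0)] rows 0.4
[np.float64(2.04), np.float64(0.01), np.float64(-0.0), np.float64(-0.0)] rows 0.4
```

The blank's grip is at top px (445.3,186.9), essentially where bell_wheel's was (446.3,186.8), so it stands upright in the cup. Now I'll grip the knob a bit deeper and swing the brush down.

>>> arm_command([
  [0.5, 0, 0, 1.5, 0],
  [0.5, 0, 0, 2.8, 0],
  [0.5, 0, 0, 3.6, 0],
  [0.5, 0, 0, 4.1, 0],
  [0.5, 0, 0, 4.1, 0],
  [0.3, 0, 0, 4.1, 0],
  [0.18, 0, 0, 4.1, 0],
  [0.18, 0, 0, 4.1, 0],
  [0.18, 0, 0, 4.1, 0],
  [0.18, 0, 0, 4.1, 0],
], squeeze=20)

```text
t: 58.2
tool_pos: [0.5123, -0.4794, 0.1079]
orientation: [2.278, 2.157, 0.001]
ft_force: [5.8, -1.0, 3.5]
gripper_width: 0.016
grip_force: 16.2
```

>>> arm_command([
  [0.18, 0.35, 0, -0.15, 0],
  [0.18, 0.7, 0, -0.22, 0],
  [0.18, 1.05, 0, -0.24, 0],
  [0.18, 1.4, 0, -0.2, 0],
  [0.18, 1.75, 0, -0.1, 0],
  [0.18, 2.0, 0, 0, 0],
  [0.18, 2.1, 0, 0.02, 0],
  [0.18, 2.1, 0, 0.02, 0],
  [0.18, 2.1, 0, 0.02, 0],
  [0.18, 2.1, 0, 0.02, 0],
])

```text
t: 59.45
tool_pos: [0.5149, -0.4265, 0.1081]
orientation: [2.278, 2.158, 0.002]
ft_force: [2.6, 2.9, 8.7]
gripper_width: 0.0159
grip_force: 21.3
```

>>> arm_command([
  [0.3, 0, 0, 0, 0],
  [0.5, 0, 0, 0, 0],
  [0.5, 0, 0, 0, 0],
  [0.5, 0, 0, -1.5, 0],
  [0.5, 0, 0, -3.5, 0],
  [0.5, 0, 0, -5.5, 0],
  [0.5, -2, -1, -6, 0],
  [0.5, -3, -2, -6, 0],
  [0.5, -3, -2, -6, 0],
  [0.5, -3, -2, -6, 0],
])

```text
t: 60.7
tool_pos: [0.4598, -0.4982, 0.2554]
orientation: [-2.281, -2.159, -0.001]
ft_force: [-0.2, -0.1, -0.2]
gripper_width: 0.0425
grip_force: 0.0
```

```bash
python3 look.py >/dev/null; python3 - <<'E'
from h import *
S=cv2.imread("pics/ls.png");T=cv2.imread("pics/lt.png")
for n,i in(("ls",S),("lt",T)): print(n,[(b[0].round(1),b[1]) for b in blobs(i,"blue",3)],[(b[0].round(1),b[1]) for b in blobs(i,"red",6) if 340<b[0][0]<500])
for p in pairs(S,T,"red",(.1,.25),2.5): print(p[0].round(4),p[1])
E
python3 wp.py
```

```text
ls [(array([247.8, 165. ]), np.int32(8))] [(array([362.9, 321.8]), np.int32(40))]
lt [(array([224. , 155.9]), np.int32(20)), (array([251.5, 157. ]), np.int32(18)), (array([277.1, 158. ]), np.int32(14)), (array([445.5, 186.9]), np.int32(31)), (array([243.8, 261. ]), np.int32(16))] [(array([403.8, 138.8]), np.int32(22)), (array([410.3, 137.8]), np.int32(6)), (array([413.4, 143. ]), np.int32(24)), (array([478.8, 193.1]), np.int32(19))]
[ 0.676  -0.2568  0.1049] 1.0367449153897101
[ 0.5136 -0.4327  0.1317] 0.3007025669820455
at [ 0.4604 -0.4977  0.2556 -0.0535] w 0.0428 f [ 0.6  0.4 -0.1] t 60.8 j6 -0.88
```

The knob reads about 3 mm short of its original place (≈0.05 rad). I'll give it a firm nudge with shut fingers to make sure it's fully down.

```bash
python3 wp.py ".5115 -.472 .25 -.055" ".5115 -.472 .105 -.055" ".5125 -.452 .105 -.055" ".5128 -.446 .105 -.055"
```

```text
at [ 0.4604 -0.4977  0.2556 -0.0535] w 0.0428 f [ 0.6  0.4 -0.1] t 60.8 j6 -0.88
[np.float64(1.14), np.float64(1.98), np.float64(0.23), np.float64(0.01)] rows 0.9
[np.float64(1.14), np.float64(1.98), np.float64(6.03), np.float64(0.01)] rows 2.3
[np.float64(1.94), np.float64(1.98), np.float64(6.03), np.float64(0.01)] rows 0.3
[np.float64(2.18), np.float64(1.98), np.float64(6.03), np.float64(0.01)] rows 0.1
```

>>> arm_command([
  [0, 0.5, 1, 0, 0],
  [0, 1.1, 1.98, 0.2, 0],
  [0, 1.1, 1.98, 0.2, 0],
  [0, 1.1, 1.98, 2, 0],
  [0, 1.1, 1.98, 4, 0],
  [0, 1.1, 1.98, 5.5, 0],
  [0, 1.1, 1.98, 6, 0],
  [0, 1.1, 1.98, 6, 0],
  [0, 1.5, 1.98, 6, 0],
  [0, 1.8, 1.98, 6, 0],
])

```text
t: 62.05
tool_pos: [0.5123, -0.4561, 0.1077]
orientation: [2.279, 2.158, 0.0]
ft_force: [0.7, -1.1, -0.7]
gripper_width: -0.0001
grip_force: 0.0
```

>>> arm_command([
  [0, 0.1, 0, 0, 0],
  [0, 0.2, 0, 0, 0],
  [0, 0.3, 0, 0, 0],
  [0, 0.35, 0, 0, 0],
  [0, 0.4, 0, 0, 0],
  [0, 0.4, 0, 0, 0],
  [0, 0.4, 0, 0, 0],
  [0, 0.4, 0, 0, 0],
  [0, 0.4, 0, 0, 0],
  [0, 0.4, 0, 0, 0],
])

```text
t: 63.3
tool_pos: [0.5121, -0.447, 0.1059]
orientation: [2.281, 2.159, -0.001]
ft_force: [1.1, -5.2, -1.5]
gripper_width: -0.0001
grip_force: 2.5
```

>>> arm_command([
  [0, -0.4, 0, 0, 0],
  [0, -0.8, 0, 0, 0],
  [0, -0.8, 0, -1.5, 0],
  [0, -0.8, 0, -3.5, 0],
  [0, -0.8, 0, -5.5, 0],
  [0, -2, -1, -6, 0],
  [0, -3, -2, -6, 0],
  [0, -3, -2.5, -6, 0],
  [0, -3, -2.5, -6, 0],
  [0, -3, -2.5, -6, 0],
])

```text
t: 64.55
tool_pos: [0.4465, -0.5171, 0.2559]
orientation: [-2.28, -2.161, -0.001]
ft_force: [0.5, 0.4, -0.6]
gripper_width: 0.0001
grip_force: 0.0
```

```bash
python3 look.py >/dev/null; python3 - <<'E'
from h import *
S=cv2.imread("pics/ls.png");T=cv2.imread("pics/lt.png")
for n,i in(("ls",S),("lt",T)): print(n,[(b[0].round(1),b[1]) for b in blobs(i,"blue",3)],[(b[0].round(1),b[1]) for b in blobs(i,"red",6) if 340<b[0][0]<500])
for p in pairs(S,T,"red",(.1,.25),2.5): print(p[0].round(4),p[1])
E
python3 wp.py ".40 -.30 .3 -.055"
```

```text
ls [(array([247.6, 165.7]), np.int32(10))] [(array([362.4, 320.9]), np.int32(38))]
lt [(array([224. , 155.9]), np.int32(20)), (array([251.5, 157. ]), np.int32(18)), (array([277., 158.]), np.int32(15)), (array([445.3, 186.9]), np.int32(32)), (array([243.8, 261. ]), np.int32(16))] [(array([405.6, 138.7]), np.int32(29)), (array([413.6, 143.1]), np.int32(22)), (array([476.4, 193. ]), np.int32(21))]
[ 0.6758 -0.2572  0.1053] 1.0542756368871975
[ 0.5143 -0.427   0.1283] 0.16801030580592466
at [ 0.4466 -0.5171  0.2558 -0.0532] w 0.0001 f [-0.2  0.4 -0.4] t 64.65 j6 -0.92
[np.float64(8.57), np.float64(-2.32), np.float64(-1.77), np.float64(0.02)] rows 3.6
```

The knob is back at its fully-down place, the blank is steady in the cup, the bells are at their marks and the arm is clear. Handing in.

```bash
python3 -c "
from cell import manip
print(manip.close_job())"
```

```text
the job is handed in; nothing more can be done
None
```

I handed the job in at about 65 s of the 210 s. By the last camera check, the three black-banded bells hang at marks 4, 3 and 2, the unpainted bell stands in the wheel cup, and the brush is down. The hand-in call gave no verdict.

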